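# Slide the pill case under the sprung cover of its tray

### The arm

A 6-joint arm with a two-finger parallel gripper is mounted at the origin on the work surface. World frame = base frame: x ahead of the robot, y to its left, z up, the work surface at z = 0. Lengths are in m, angles in rad, forces in N, time in s.
With the tool pointing down it reaches from about 0.275 to 0.975 m from the base axis. Payload 8.4 kg.
Tool frame: the origin (TCP) lies on the centre line of the jaws, within the pads' length; the fingertips stand 8 mm ahead of it and the grasp point (between the pads) lies 11 mm behind it; z points along the fingers, y is the direction in which the jaws open and shut (so a half turn about z gives the same grasp; the last joint's range is limited). The gripper opens to 92 mm and grips with 3 to 60 N. Pads are 20 mm wide; open, the fingers measure 128 mm over their backs; the gripper's body (75 mm by 189 mm) begins 69 mm behind the grasp point.
Start: joints at [-1.118, 0.353, 1.633, -0, 1.155, -0.002], TCP at [0.275, -0.561, 0.223] pointing down, gripper open.
Joint ranges: [-2.63, 2.63], [-0.92, 2.1], [0.06, 2.66], [-1.3, 4.44], [0, 2.69], [-3.02, 3.02]. Speed limits (rad/s): [2.22, 2.22, 2.79, 3.14, 3.14, 3.14].

### API

Orientations are given as a 3x3 rotation matrix whose columns are the frame's x, y, z axes.
In Python, from station import r gives the robot as it stands. The module is installed in compiled form; this text tells all that it offers.
- The arm moves only by the tool carry_out, never from a script. Its argument "targets" is a list of rows, each an object of numbers: "x", "y", "z": the shift along the tool's x, y, z in cm; "wx", "wy", "wz": the turn, a rotation vector about the tool's x, y, z in rad; "grip": the finger opening in cm, from 0 to 9.19. In form: [{"x": .., "y": .., "z": .., "wx": .., "wy": .., "wz": .., "grip": ..}, ...]. A call has 1 to 20 rows; each row shifts and turns the pose as measured when the row begins, along the tool's axes as they then stand; what a row does not reach is not made up. A row lasts 1/10 s, in which the tool goes at most 50 mm and 8.59 degrees, less where a joint would pass 70% of its speed; a pose out of reach is approached as far as the arm can. A call is refused whole if a number of a shift passes 5 or a number of a turn 0.15, either way. A call with a gripper value outside its range is refused whole. The fingers move at their own pace and stop on an object; "force" is the grip in N (left out, the last holds). Time passes only in rows, so rows that do not move let the fingers close. It gives the time, the measured TCP pose, the force and the opening at its end, in the units of the state.
- r.sense(): the state, without advancing time (a new reading comes with each control period).
- r.get_image(name): name is "scene" or "side" or "wrist"; returns the picture (400x640x3 uint8, red, green, blue); there is no depth.
- r.get_calibration(name): a dict with "fov_y" (degrees; the focal length in pixels is half the picture's height over the tangent of half this angle, whatever the lens; pixels are square), "cx", "cy" (the principal point, pixels), "k1" (the pictures are not rectified: a ray, as slopes to the right and down, at radius r is drawn at 1 + k1 r^2 times it, then the intrinsics apply), "rvec" (rotation vector, rad) and "tvec" (3), from world to camera coordinates, as OpenCV has them. Camera axes: x right, y down, z forward; pixel columns grow to the right and rows downward; lengths in m; the calibration is good to about 2 mm. A picture is of the moment at which its call begins: read the wrist's pose just before it. get_calibration takes no time and is no camera call; for the wrist camera it gives the pose at the moment of the call.
- r.hand_in(): hands the job in, once; it reports no verdict.
Trained networks look in the newest picture that a camera, given by its name, has taken for a name from the list of things; names that differ only in an ending like _2 or _b are one class to them, and where a whole thing is asked for, a point or a joint stands for the part that bears it (a point fixed in the world has none). Each returns a list of dicts, best first, with "score" (0 to 1); they miss things now and then, are a little off and sometimes report something else, mostly with a low value. They report only what shows in the picture. A call takes as long as a camera call. They do not tell look-alikes from the thing itself.
- r.masks_of(name, camera): "pixels" (400x640 bool, what is visible of it).
- r.spot_point(name, camera): "location" ([x, y, z] in m, in world coordinates, good to about 4 mm: a listed point, or the origin of a listed thing).
The state is a dict: "t": time; "joint_positions": joint angles; "dq": joint speeds; "joint_torque": joint torques, N m; "tool_pos": TCP position; "orientation": TCP orientation; "ft_force": force on the tool from outside, world axes, zero at the start; "ft_torque": the same for the moment, N m; "opening": opening from 0.0 (shut) to 1.0 (fully open).
Only numpy, scipy, OpenCV 4.12 (cv2) and the standard library are available. Lean on these libraries where they do the work, as an engineer would, in place of code of your own. Each camera call takes 0.05 s, during which the arm holds its last target.

### The job

Put the pill case away in the covered end of its tray. With one fingertip press in the long finger plate on the tray's far side and keep holding it, so that the sprung cover stands open, while the other fingertip pushes the pill case along the tray until it lies wholly under the cover; then take the fingers away and let the cover spring fully shut over it. Push the case only, never lift or tip it, and leave the other things in the drawer where they are.

Things in the scene. Friction and masses are not known exactly. Their poses are not given: they have to be found in the camera images.
- tray: Grey sheet-metal tray fixed on the drawer bottom. Origin: height 0, mid-channel, below the front edge of its cover. +x runs into the covered end, to the robot's right (world -y, within 22 deg), y away from the robot, z up. Straight channel 52 mm wide, floor 3 mm high, walls 3 mm thick. x = -115 to 0 mm: open above and at its end, far wall (+y) 26 mm high, near wall 13 mm. x = 0 to 75 mm: covered, side and end walls 26 mm high.
- bay_mid (a point): Middle of the covered end, tray x = 39, y = 0, z = 13 mm; axes as the tray's. Put away, the case has its centre here, at tray x = 33 to 45 mm: wholly behind the cover's lip, at most touching the end wall.
- case_mid (a point): Centre of the pill case (half-way up): a closed flat teal plastic box, 60 mm long (own x, along the channel) x 46 mm wide x 20 mm high, about 0.1 kg. It lies loose on the open part of the tray's floor, its centre 35 to 53 mm in front of the cover's front edge, its top 23 mm above the drawer bottom.
- cover (a joint): Turn of the cover about its pivot rod. 0 = shut (sprung), 0.8 rad = fully open, at the stop. The cover is a 2 mm steel sheet over tray x = 0 to 78, y = -29 to +35 mm, 30 mm up. Its front edge has a lip turned down 14 mm on the near half (y = -29 to +1), 4 mm on the far half. Shut, the lip bars the case; from 0.4 rad it clears the case's top.
- cover_corner (a point): Free front corner of the cover: tray x = 0, shut y = -29, z = 31 mm; fully open y = -9, z = 77 mm. Open, the sheet slopes from the rod up to here and still overhangs mid-channel: an upright finger there cannot pass x = 0, but with the hand leaning back (fingertips pointing down and towards tray +x, about 20 deg) the tip passes beneath.
- rod_front (a point): Front end of the steel pivot rod, which runs along tray x from -115 to 78 mm at tray y = 35, z = 30 mm, 6 mm outside the far wall; cover and finger plate turn about it.
- plate_root (a point): Steel finger plate, one piece with the cover: a strip 135 mm long, hanging from the pivot rod outside the tray's far wall, tray x = -115 to +20 mm, sloping out and down 40 deg when shut, 23 mm wide. Pressed sideways towards the wall (tray -y) with 3 to 5 N it opens the cover; a fingertip can slide along it meanwhile. Let go, it springs back. This point: on the rod at tray x = -47.5 mm.
- plate_edge (a point): Middle of the finger plate's rolled lower edge, 4 mm thick (tray x = -47.5 mm). Shut: tray y = 53, z = 15 mm. Fully pressed, nearly upright: y = 37, z = 7 mm, its outer side at y = 39 mm.
- beaker: Bystander: small glass measuring beaker, 52 mm across, 60 mm high, on the robot's side of the tray; origin at the centre of its underside.
- bedpan_clip: Bystander: chrome bedpan clip, 56 x 23 mm, 29 mm high, on the robot's side of the tray; origin at the centre of its underside.
- spoon_rest: Bystander: green ceramic spoon rest, dish 74 mm across, 14 mm high, with a tongue reaching 64 mm out in its -x; beyond the tray; origin under the centre of the dish.
- tablet_bottle: Bystander: amber tablet jar, 42 mm across, 62 mm high; origin at the centre of its underside.
- tape_roll: Bystander: roll of tape, 60 mm across, 24 mm high, lying flat; origin at the centre of its underside.
- dosing_cup: Bystander: small white dosing cup, 36 mm across, 34 mm high; origin at the centre of its underside.
- penlight: Bystander: pen torch lying along its x, 120 mm long, 15 mm thick; origin under it, 50 mm from its thin end.
Things that resemble listed ones, but are neither listed nor needed, are in the scene too. Leave any purple or turquoise look-alike of the tray alone.

How it is judged:
By the outcome, as a careful person would: the job done as asked, in the order asked, and still so for the second after the job is handed in, with the robot touching nothing.
It also fails if it takes over 43 s, if anything falls off the work surface, if the arm or the gripper's body presses on something with over 40 N, if the wrist force passes 120 N, or if a joint passes its speed limit or range.

## Working session

There is one attempt and no reset: what is moved stays moved. The work goes in short steps, Python scripts to look and compute and a tool call to move; the robot and the scene stay as the last step left them, time stands still between calls to the robot, and variables do not carry over. Pictures are saved under pics/ and viewed, and the job is handed in when it is done.

Besides the shell and the picture viewer there is one more tool, called after "Emit:" by a JSON object that holds its "name" and its "arguments". carry_out: Moves the arm, as the interface text tells. Its arguments: {"type":"object","properties":{"targets":{"type":"array","items":{"type":"object","properties":{"x":{"type":"number"},"y":{"type":"number"},"z":{"type":"number"},"wx":{"type":"number"},"wy":{"type":"number"},"wz":{"type":"number"},"grip":{"type":"number"}}}},"force":{"type":"number"}},"required":["targets"]}

```bash
mkdir -p pics; ls; python3 - <<'E'
from station import r
import cv2
s=r.sense(); print(s)
for n in ["scene","side","wrist"]:
    im=r.get_image(n); cv2.imwrite(f"pics/{n}0.png",im[:,:,::-1]); print(n,r.get_calibration(n))
E
```

```text
pics
{'t': 0.0, 'joint_positions': array([-1.11840758e+00,  3.53639551e-01,  1.63414127e+00, -2.68674450e-06,
        1.15521731e+00, -2.40553708e-03]), 'dq': array([ 0.00013895, -0.00103587,  0.00010717, -0.00147475,  0.00070798,
        0.00035116]), 'joint_torque': array([ 2.00744685e-04, -5.93847620e+01, -3.34218943e+01,  6.98844460e-02,
        2.35144986e-02, -1.35448486e-04]), 'tool_pos': array([ 0.27432686, -0.56102358,  0.22186602]), 'orientation': array([[ 8.98350936e-01,  4.39278062e-01, -6.16563078e-04],
       [ 4.39278494e-01, -8.98350048e-01,  1.26301289e-03],
       [ 9.24384576e-07, -1.40547172e-03, -9.99999012e-01]]), 'ft_force': array([ 0.53744865, -0.36988468, -0.46071905]), 'ft_torque': array([ 0.01100006,  0.00267267, -0.04167414]), 'opening': 1.0034876942911426}
scene {'fov_y': 57.73321806412348, 'cx': 321.0214320037083, 'cy': 203.53750460413687, 'k1': 0.023286534810206625, 'rvec': array([ 2.26817255,  0.66666422, -0.28576303]), 'tvec': array([-0.45338227, -0.18228367,  1.1582865 ])}
side {'fov_y': 56.7391606082804, 'cx': 323.6127794357114, 'cy': 212.2288340191473, 'k1': -0.05230849140364734, 'rvec': array([ 0.94860204, -2.34214671,  1.240502  ]), 'tvec': array([0.40735939, 0.26050687, 0.53964974])}
wrist {'fov_y': 69.8972986353208, 'cx': 323.331561290689, 'cy': 196.2029668409289, 'k1': -0.04017271051216886, 'rvec': array([-2.44866829,  1.5260627 ,  0.22798254]), 'tvec': array([-0.62405437, -0.0333093 ,  0.39329109])}
```

View pics/scene0.png

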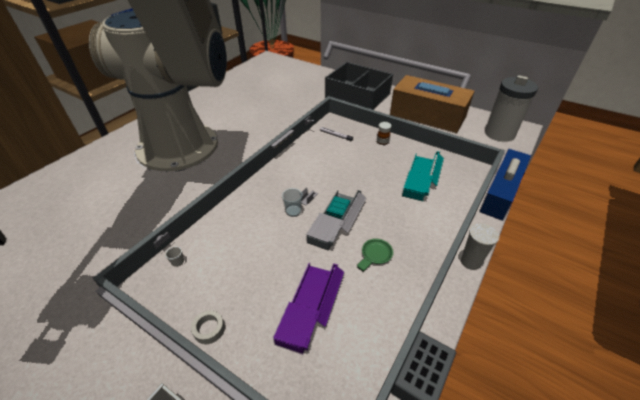

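View pics/side0.png

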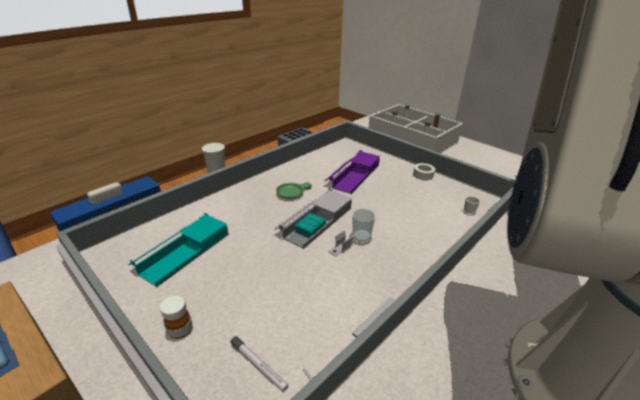

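View pics/wrist0.png

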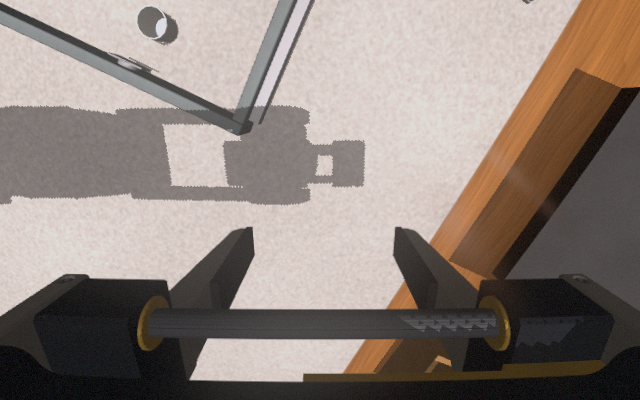

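The scene view shows the grey tray at about (335,220), with the teal case inside it at (340,205). The beaker (292,203) and the clip (308,195) are on the robot's side, and the spoon rest (375,252) is beyond the tray. The purple and turquoise look-alikes stand apart from it.

```bash
python3 - <<'E'
from station import r
import numpy as np
for n in ["tray","bay_mid","case_mid","cover_corner","rod_front","plate_root","plate_edge","beaker","bedpan_clip","spoon_rest"]:
    for c in ["scene","side"]:
        for d in r.spot_point(n,c)[:3]:
            print(n,c,round(d["score"],2),np.round(d["location"],4))
print(r.sense()['t'])
E
```

```text
tray scene 0.94 [ 5.848e-01 -2.680e-02  5.000e-04]
tray scene 0.87 [ 0.6618 -0.2644  0.0019]
tray scene 0.73 [0.7052 0.2487 0.0009]
tray side 0.87 [ 0.5822 -0.0282 -0.001 ]
tray side 0.82 [ 0.671  -0.2672 -0.0026]
tray side 0.79 [7.024e-01 2.524e-01 4.000e-04]
bay_mid scene 0.9 [0.7117 0.2112 0.0117]
bay_mid scene 0.7 [ 0.6746 -0.3043  0.0136]
bay_mid scene 0.59 [ 0.5895 -0.0647  0.0083]
bay_mid side 0.91 [0.7166 0.2109 0.015 ]
bay_mid side 0.88 [ 0.5917 -0.0638  0.0145]
bay_mid side 0.63 [ 0.6748 -0.3029  0.0071]
case_mid scene 0.69 [0.5734 0.0247 0.0123]
case_mid scene 0.67 [ 7.261e-01 -4.820e-02 -2.000e-04]
case_mid side 0.94 [0.5793 0.0223 0.0108]
case_mid side 0.69 [ 0.5831 -0.0272  0.001 ]
cover_corner scene 0.96 [0.6712 0.2478 0.0323]
cover_corner scene 0.9 [ 0.5582 -0.0283  0.031 ]
cover_corner scene 0.61 [ 0.644  -0.2742  0.0321]
cover_corner side 0.7 [0.6777 0.2452 0.0332]
cover_corner side 0.56 [ 0.6387 -0.2722  0.0344]
rod_front scene 0.81 [0.7194 0.3671 0.0306]
rod_front scene 0.6 [0.6024 0.0939 0.0299]
rod_front scene 0.6 [ 0.6714 -0.1421  0.0327]
rod_front side 0.68 [ 0.6737 -0.1428  0.0331]
rod_front side 0.64 [0.714  0.3717 0.0349]
rod_front side 0.6 [0.6031 0.1002 0.0321]
plate_root scene 0.93 [0.6075 0.0286 0.0272]
plate_root scene 0.74 [0.7299 0.3061 0.0289]
plate_root scene 0.65 [ 0.6908 -0.2116  0.0268]
plate_root side 0.86 [ 0.6897 -0.2054  0.0306]
plate_root side 0.62 [0.6115 0.0261 0.0311]
plate_edge scene 0.88 [0.6285 0.028  0.0124]
plate_edge scene 0.79 [0.7484 0.3086 0.0142]
plate_edge scene 0.7 [ 0.7078 -0.2017  0.0162]
plate_edge side 0.74 [ 0.7024 -0.2006  0.0156]
plate_edge side 0.73 [0.6283 0.0264 0.0133]
beaker scene 0.96 [ 0.4805 -0.0388 -0.0038]
beaker side 0.84 [ 0.4772 -0.0368  0.0044]
bedpan_clip scene 0.61 [ 0.4837  0.029  -0.0033]
bedpan_clip side 0.83 [ 0.4823  0.0304 -0.0021]
spoon_rest scene 0.76 [ 0.7251 -0.0511 -0.0047]
spoon_rest side 0.74 [ 0.7221 -0.0438 -0.0015]
1.15
```

```bash
cat > h.py <<'E'
import numpy as np
from scipy.optimize import least_squares
LOC={"tray":(0,0,0),"bay_mid":(39,0,13),"cover_corner":(0,-29,31),"rod_front":(-115,35,30),"plate_root":(-47.5,35,30),"plate_edge":(-47.5,53,15)}
def R2(a):
    # tray x dir = (sin a, -cos a); y dir = (cos a, sin a)
    return np.array([[np.sin(a),np.cos(a)],[-np.cos(a),np.sin(a)]])
def fit(obs):
    L=np.array([LOC[n][:2] for n,_ in obs])/1000; W=np.array([p[:2] for _,p in obs])
    f=lambda q:((L@R2(q[2]).T+q[:2])-W).ravel()*1000
    s=least_squares(f,[0.584,-0.028,0.1],loss="soft_l1",f_scale=3)
    return s.x,f(s.x).reshape(-1,2)
def to_tray(q,p):
    p=np.asarray(p,float); o=p.copy(); o[:2]=R2(q[2]).T@(p[:2]-q[:2]); return o*1000
def tool(q,s,ang=True):
    """tool pose in tray frame"""
    p=to_tray(q,s['tool_pos']); B=np.eye(3); B[:2,:2]=R2(q[2])
    M=B.T@s['orientation']   # ideal upright: x=-X, y=+Y, z=-Z
    return p,M
E
python3 - <<'E'
from h import *
obs=[("tray",(.5848,-.0268)),("tray",(.5822,-.0282)),("bay_mid",(.5895,-.0647)),("bay_mid",(.5917,-.0638)),("cover_corner",(.5582,-.0283)),
("rod_front",(.6024,.0939)),("rod_front",(.6031,.1002)),("plate_root",(.6075,.0286)),("plate_root",(.6115,.0261)),("plate_edge",(.6285,.028)),("plate_edge",(.6283,.0264))]
q,e=fit(obs); print(q,np.round(e,1).tolist())
for p in [(.5734,.0247,.012),(.5793,.0223,.011)]: print(to_tray(q,p))
print(to_tray(q,(.479,-.038,0)),to_tray(q,(.483,.03,0)),to_tray(q,(.7235,-.047,0)))
E
```

```text
[ 0.58400979 -0.0256433   0.14740757] [[-0.8, 1.2], [1.8, 2.6], [0.2, 0.5], [-2.0, -0.4], [-2.9, -1.6], [-0.7, -0.6], [-1.4, -6.9], [4.2, -2.1], [0.2, 0.4], [1.0, 1.1], [1.2, 2.7]]
[-51.35564011  -3.10059134  12.        ]
[-48.11510928   2.38292578  11.        ]
[  -3.20054644 -105.68585808    0.        ] [-69.87560028 -91.74178422   0.        ] [ 41.6126193  134.84071046   0.        ]
```

Emit:
{"name": "carry_out", "arguments": {"targets": [{"x":4.6,"wz":-0.074},{"x":4.6,"wz":-0.074},{"x":4.6,"wz":-0.074},{"x":4.6,"wz":-0.074},{"x":4.6,"wz":-0.074},{"x":4.6,"wz":-0.074},{"x":4.6,"wz":-0.074},{"x":4.6,"wz":-0.074},{"x":4.6,"wz":-0.074},{"x":4.6,"wz":-0.074},{"x":4.6,"wz":-0.074},{"x":4.6,"wz":-0.074},{"x":4.6,"wz":-0.074},{"x":4.6,"wz":-0.074},{"x":4.6,"wz":-0.074},{"x":4.6,"wz":-0.074}]}}

```text
$.targets[0]: bad value
```

Emit:
{"name": "carry_out", "arguments": {"targets": [{"x":4.6,"y":0,"z":0,"wx":0,"wy":0,"wz":-0.074,"grip":9.0},{"x":4.6,"y":0,"z":0,"wx":0,"wy":0,"wz":-0.074,"grip":9.0}]}}

```text
t: 1.35
tool_pos: [0.3532, -0.5202, 0.2226]
orientation: [[0.826, 0.564, -0.001], [0.564, -0.826, -0.001], [-0.002, 0.001, -1.0]]
ft_force: [0.1, -0.7, -0.1]
opening: 0.982
```

```bash
python3 -c "
from station import r
s=r.sense();print(s['t'],s['tool_pos'],s['opening'],s['ft_force'])"
```

```text
1.35 [ 0.35323906 -0.52017849  0.22264195] 0.9816994286125609 [ 0.12559162 -0.74562442 -0.1256956 ]
```

Emit:
{"name": "carry_out", "arguments": {"targets": [{"x":4.7,"y":0,"z":0,"wx":0,"wy":0,"wz":-0.0746,"grip":6.0},{"x":4.7,"y":0,"z":0,"wx":0,"wy":0,"wz":-0.0746,"grip":4.5},{"x":4.7,"y":0,"z":0,"wx":0,"wy":0,"wz":-0.0746,"grip":4.5},{"x":4.7,"y":0,"z":0,"wx":0,"wy":0,"wz":-0.0746,"grip":4.5},{"x":4.7,"y":0,"z":0,"wx":0,"wy":0,"wz":-0.0746,"grip":4.5},{"x":4.7,"y":0,"z":0,"wx":0,"wy":0,"wz":-0.0746,"grip":4.5},{"x":4.7,"y":0,"z":0,"wx":0,"wy":0,"wz":-0.0746,"grip":4.5},{"x":4.7,"y":0,"z":0,"wx":0,"wy":0,"wz":-0.0746,"grip":4.5},{"x":4.7,"y":0,"z":0,"wx":0,"wy":0,"wz":-0.0746,"grip":4.5},{"x":4.7,"y":0,"z":0,"wx":0,"wy":0,"wz":-0.0746,"grip":4.5},{"x":4.7,"y":0,"z":0,"wx":0,"wy":0,"wz":-0.0746,"grip":4.5},{"x":4.7,"y":0,"z":0,"wx":0,"wy":0,"wz":-0.0746,"grip":4.5},{"x":4.7,"y":0,"z":0,"wx":0,"wy":0,"wz":-0.0746,"grip":4.5},{"x":4.7,"y":0,"z":0,"wx":0,"wy":0,"wz":-0.0746,"grip":4.5},{"x":4.0,"y":0,"z":0,"wx":0,"wy":0,"wz":-0.0746,"grip":4.5},{"x":0,"y":0,"z":0,"wx":0,"wy":-0.14,"wz":0,"grip":4.5},{"x":0,"y":0,"z":0,"wx":0,"wy":-0.14,"wz":0,"grip":4.5},{"x":0,"y":0,"z":0,"wx":0,"wy":-0.12,"wz":0,"grip":4.5},{"x":0,"y":0,"z":0,"wx":0,"wy":0,"wz":0,"grip":4.5}], "force": 25}}

```text
t: 3.25
tool_pos: [0.6463, 0.1081, 0.222]
orientation: [[-0.179, 0.98, 0.089], [0.897, 0.2, -0.396], [-0.405, 0.009, -0.914]]
ft_force: [0.5, 0.3, -1.4]
opening: 0.483
```

```bash
cat >> h.py <<'E'
Q0=np.array([0.58401,-0.02564,0.1474])
def rep(s,q):
    p,M=tool(q,s); t=p+8*M[:,2]
    print('t',round(s['t'],2),'tcp',p.round(1),'tip',t.round(1),'open mm',round(s['opening']*92,1),'F',s['ft_force'].round(1))
    print(M.round(3).tolist())
E
python3 - <<'E'
from station import r
from h import *
import cv2
s=r.sense(); rep(s,Q0); print(s['joint_positions'])
im=r.get_image("wrist"); cv2.imwrite("pics/w1.png",im[:,:,::-1])
for n in ["tray","bay_mid","case_mid","cover_corner","rod_front","plate_root","plate_edge"]:
    for d in r.spot_point(n,"wrist")[:2]:
        print(n,round(d["score"],2),np.round(d["location"],4))
E
```

```text
t 3.25 tcp [-123.1   81.2  222. ] tip [-119.9   81.5  214.7] open mm 44.5 F [ 0.5  0.3 -1.4]
[[-0.913, -0.053, 0.404], [-0.045, 0.999, 0.03], [-0.405, 0.009, -0.914]]
[ 0.37978126  0.43884039  1.57559255 -0.438885    1.22947083  0.35128658]
tray 0.95 [ 0.5905 -0.0239  0.0012]
tray 0.77 [ 0.6742 -0.2619 -0.0026]
bay_mid 0.95 [0.7119 0.2136 0.0154]
bay_mid 0.9 [ 0.5923 -0.0604  0.0159]
case_mid 0.93 [0.5804 0.0261 0.0111]
cover_corner 0.71 [ 0.6358 -0.265   0.0325]
cover_corner 0.63 [0.4848 0.0213 0.0013]
rod_front 0.69 [ 0.6734 -0.141   0.0346]
rod_front 0.59 [0.6013 0.0965 0.0309]
plate_root 0.91 [ 0.6917 -0.2065  0.0336]
plate_root 0.31 [ 0.4872  0.0234 -0.0007]
plate_edge 0.67 [ 0.7059 -0.2046  0.0149]
plate_edge 0.63 [0.6301 0.0279 0.0145]
```

View pics/w1.png

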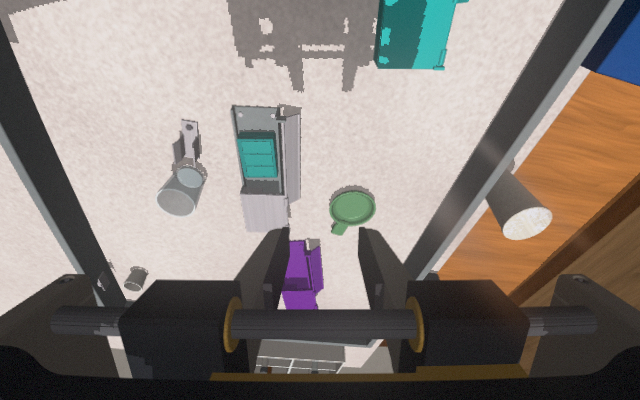

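The wrist view shows the grey tray at columns 232–300 and rows 105–232, with the case at (258,160), the cover at (265,212), the plate at (293,150) and the spoon rest at (352,207). I'll zoom in to get the pose more precisely.

```bash
python3 - <<'E'
import cv2
im=cv2.imread("pics/w1.png")[95:245,220:320]
cv2.imwrite("pics/w1c.png",cv2.resize(im,None,fx=4,fy=4,interpolation=cv2.INTER_CUBIC))
E
```

```text
(no output)
```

View pics/w1c.png

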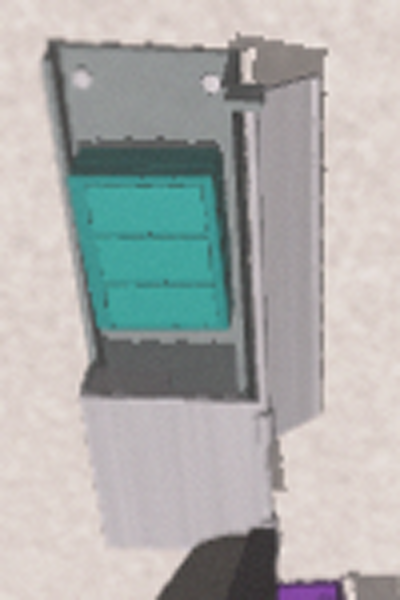

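```bash
cat >> h.py <<'E'
import cv2
def cam(c):
    f=200/np.tan(np.radians(c['fov_y'])/2)
    return np.array([[f,0,c['cx']],[0,f,c['cy']],[0,0,1]]),np.array([c['k1'],0,0,0,0.])
def proj(c,P):
    K,D=cam(c); return cv2.projectPoints(np.asarray(P,float).reshape(-1,1,3),c['rvec'],c['tvec'],K,D)[0].reshape(-1,2)
def world(q,L):
    L=np.asarray(L,float)/1000; W=L.copy(); W[:,:2]=L[:,:2]@R2(q[2]).T+q[:2]; return W
def ray_at_z(c,uv,z):
    K,D=cam(c); n=cv2.undistortPoints(np.array(uv,float).reshape(-1,1,2),K,D).reshape(-1,2)
    R=cv2.Rodrigues(c['rvec'])[0]; C=-R.T@c['tvec']; d=np.c_[n,np.ones(len(n))]@R
    return C+d*((z-C[2])/d[:,2])[:,None]
E
python3 - <<'E'
from station import r
from h import *
c=r.get_calibration("wrist")
L=[(0,-29,31),(78,-29,31),(-115,55,15),(20,55,15),(-115,-29,13)]
u=np.array([(83,397),(106,548),(323,76),(323,412),(48,42)])/4+[220,95]
f=lambda q:(proj(c,world(q,L))-u).ravel()
s=least_squares(f,Q0,loss="soft_l1",f_scale=1.5); print(s.x,f(s.x).reshape(-1,2).round(1).tolist())
q=s.x
cu=np.array([(70,175),(217,178),(101,330),(230,328)])/4+[220,95]
W=ray_at_z(c,cu,.023)
for w in W: print(to_tray(q,w).round(1))
print('case centre',to_tray(q,W.mean(0)).round(1))
E
```

```text
[ 0.58716067 -0.02763141  0.13730667] [[-0.4, -1.2], [0.3, -1.1], [0.8, -0.5], [-0.0, 0.5], [-0.6, 4.1]]
[-81.4 -23.9  23. ]
[-82.6  21.7  23. ]
[-21.5 -21.2  23. ]
[-24.6  23.2  23. ]
case centre [-52.5  -0.   23. ]
```

```bash
cat >> h.py <<'E'
Q=np.array([0.5862,-0.0270,0.141])
from scipy.spatial.transform import Rotation as Ro
def ideal(lean=24,roll=0):
    a=np.radians(lean)
    z=np.array([np.sin(a),0,-np.cos(a)]); y=np.array([0,1.,0]); x=np.cross(y,z)
    return np.c_[x,y,z]
def need(s,tip,lean=24):
    p,M=tool(Q,s); T=ideal(lean); tcp=np.array(tip)-8*T[:,2]
    print('shift cm',(M.T@(tcp-p)/10).round(2),'rot',Ro.from_matrix(M.T@T).as_rotvec().round(3))
E
python3 - <<'E'
from station import r
from h import *
s=r.sense(); rep(s,Q); need(s,(-98,35,222-7.3)); need(s,(-98,35,60)); need(s,(-98,35,9.5))
E
```

```text
t 3.65 tcp [-121.3   79.   223.7] tip [-118.    79.3  216.4] open mm 45.2 F [-0.3 -0.2  0.5]
[[-0.915, -0.054, 0.401], [-0.044, 0.998, 0.032], [-0.402, 0.012, -0.916]]
shift cm [-1.57 -4.51  0.81] rot [ 0.032 -0.006  0.044]
shift cm [ 4.65 -4.69 14.98] rot [ 0.032 -0.006  0.044]
shift cm [ 6.68 -4.75 19.6 ] rot [ 0.032 -0.006  0.044]
```

Emit:
{"name": "carry_out", "arguments": {"targets": [{"x":0,"y":-2.0,"z":0,"wx":0.032,"wy":-0.006,"wz":0.044,"grip":4.5},{"x":0,"y":-2.4,"z":0.5,"wx":0,"wy":0,"wz":0,"grip":4.5},{"x":1.0,"y":0,"z":3.0,"wx":0,"wy":0,"wz":0,"grip":4.5},{"x":1.2,"y":0,"z":3.8,"wx":0,"wy":0,"wz":0,"grip":4.5},{"x":1.2,"y":0,"z":3.8,"wx":0,"wy":0,"wz":0,"grip":4.5},{"x":1.0,"y":0,"z":3.3,"wx":0,"wy":0,"wz":0,"grip":4.5},{"x":0,"y":0,"z":0,"wx":0,"wy":0,"wz":0,"grip":4.5}], "force": 25}}

```text
t: 4.35
tool_pos: [0.6087, 0.074, 0.0736]
orientation: [[-0.115, 0.992, 0.06], [0.909, 0.129, -0.397], [-0.401, 0.008, -0.916]]
ft_force: [0.1, -0.8, 0.1]
opening: 0.489
```

```bash
python3 - <<'E'
from station import r
from h import *
s=r.sense(); rep(s,Q); need(s,(-98,35,9.5))
for n in ["wrist","side","scene"]:
    im=r.get_image(n); cv2.imwrite(f"pics/{n}2.png",im[:,:,::-1])
im=cv2.imread("pics/side2.png")[150:290,240:420]; cv2.imwrite("pics/side2c.png",cv2.resize(im,None,fx=4,fy=4,interpolation=cv2.INTER_CUBIC))
E
```

```text
t 4.35 tcp [-96.9  36.5  73.6] tip [-93.6  36.5  66.3] open mm 45.0 F [ 0.1 -0.8  0.1]
[[-0.916, 0.011, 0.401], [0.014, 1.0, 0.003], [-0.401, 0.008, -0.916]]
shift cm [ 2.68 -0.2   5.03] rot [ 0.003 -0.006 -0.014]
```

View pics/wrist2.png

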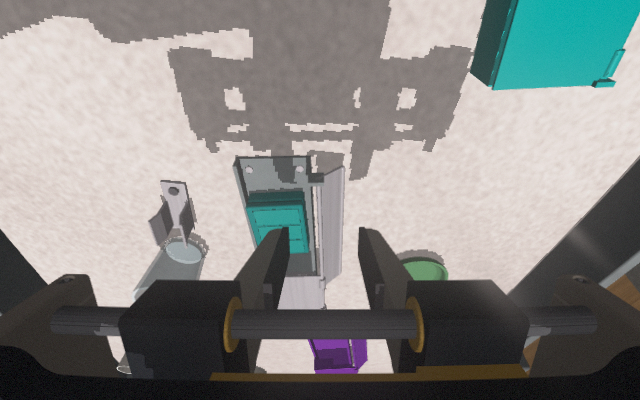

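View pics/side2c.png

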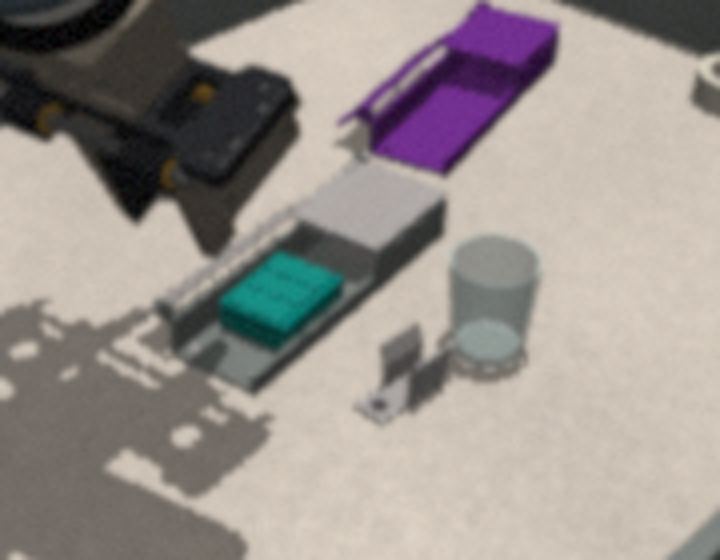

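View pics/scene2.png

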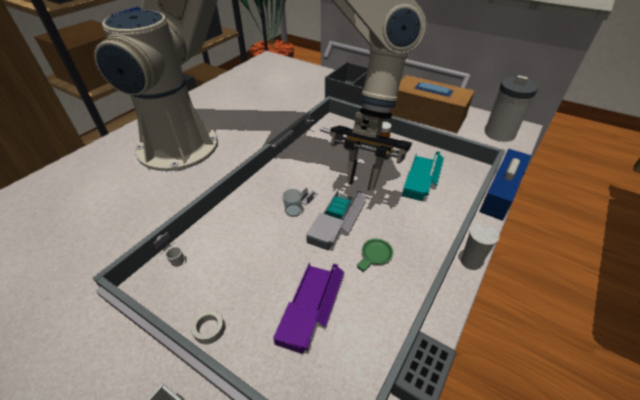

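All three views agree. The hand stands above the open end of the tray, clear of the clip, the beaker and the turquoise look-alike. I'll refine the pose from this closer wrist view, where the tray front is at about (235–345, 155–185).

```bash
python3 - <<'E'
import cv2
im=cv2.imread("pics/wrist2.png")[145:315,225:355]
cv2.imwrite("pics/w2c.png",cv2.resize(im,None,fx=3.5,fy=3.5,interpolation=cv2.INTER_CUBIC))
E
```

```text
(no output)
```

View pics/w2c.png

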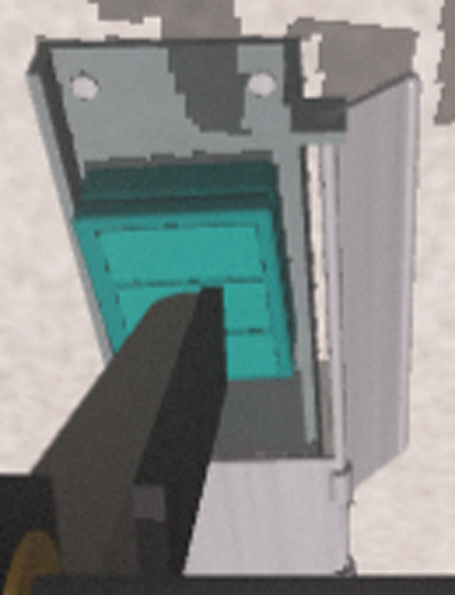

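```bash
python3 - <<'E'
from station import r
from h import *
c=r.get_calibration("wrist")
off=np.array([225,145])
L=[(-115,-29,13),(-115,-29,0),(-115,29,0),(-115,55,16),(20,55,16)]
u=np.array([(30,72),(37,40),(299,40),(415,75),(406,447)])/3.5+off
f=lambda q:(proj(c,world(q,L))-u).ravel()
s=least_squares(f,Q,loss="soft_l1",f_scale=1.5); print(s.x,f(s.x).reshape(-1,2).round(1).tolist())
print('Q resid',f(Q).reshape(-1,2).round(1).tolist())
cu=np.array([(77,216),(268,208),(295,377)])/3.5+off
for w in ray_at_z(c,cu,.023): print(to_tray(s.x,w).round(1),to_tray(Q,w).round(1))
# where would fingertips project
E
```

```text
[ 0.58924781 -0.02636381  0.14702957] [[0.1, 0.8], [1.8, 0.7], [-0.7, -1.0], [0.1, -0.3], [-1.3, -1.1]]
Q resid [[-3.0, 0.8], [-1.2, 0.8], [-3.7, -0.5], [-3.1, 0.3], [-4.4, -0.8]]
[-82.1 -23.   23. ] [-82.2 -20.4  23. ]
[-83.3  21.5  23. ] [-83.7  24.1  23. ]
[-21.6  24.8  23. ] [-21.9  27.8  23. ]
```

```bash
echo 'Q=np.array([0.5887,-0.0264,0.146])' >> h.py; python3 - <<'E'
from station import r
from h import *
s=r.sense(); rep(s,Q); need(s,(-98,35,30)); need(s,(-98,35,9.5))
E
```

```text
t 4.5 tcp [-97.7  38.2  78.9] tip [-94.5  38.3  71.5] open mm 45.1 F [1.6 0.2 1. ]
[[-0.916, 0.015, 0.4], [0.02, 1.0, 0.009], [-0.4, 0.017, -0.916]]
shift cm [ 1.98 -0.39  3.66] rot [ 0.009 -0.007 -0.02 ]
shift cm [ 2.8  -0.43  5.54] rot [ 0.009 -0.007 -0.02 ]
```

Emit:
{"name": "carry_out", "arguments": {"targets": [{"x":0.5,"y":-0.4,"z":1.0,"wx":0.009,"wy":-0.007,"wz":-0.02,"grip":4.5},{"x":0.7,"y":0,"z":1.5,"wx":0,"wy":0,"wz":0,"grip":4.5},{"x":0.7,"y":0,"z":1.2,"wx":0,"wy":0,"wz":0,"grip":4.5},{"x":0.2,"y":0,"z":0.4,"wx":0,"wy":0,"wz":0,"grip":4.5}], "force": 25}}

```text
t: 4.9
tool_pos: [0.6118, 0.0799, 0.0353]
orientation: [[-0.131, 0.989, 0.067], [0.905, 0.147, -0.4], [-0.405, 0.009, -0.914]]
ft_force: [-0.9, 0.0, 0.4]
opening: 0.49
```

```bash
python3 - <<'E'
from station import r
from h import *
s=r.sense(); rep(s,Q)
im=r.get_image("wrist"); cv2.imwrite("pics/w3.png",im[:,:,::-1])
im=r.get_image("side"); cv2.imwrite("pics/side3.png",cv2.resize(im[150:290,240:420,::-1],None,fx=4,fy=4,interpolation=cv2.INTER_CUBIC))
s=r.sense(); rep(s,Q); need(s,(-98,35,9.5))
E
```

```text
t 4.9 tcp [-101.8   38.3   35.3] tip [-98.6  38.4  28. ] open mm 45.1 F [-0.9  0.   0.4]
[[-0.914, -0.001, 0.405], [0.002, 1.0, 0.008], [-0.405, 0.009, -0.914]]
t 5.0 tcp [-101.6   38.3   35.7] tip [-98.4  38.3  28.4] open mm 44.9 F [-0.2 -0.9  0.7]
[[-0.914, -0.001, 0.406], [0.002, 1.0, 0.008], [-0.406, 0.008, -0.914]]
shift cm [ 0.73 -0.34  1.74] rot [ 0.008 -0.001 -0.002]
```

View pics/w3.png

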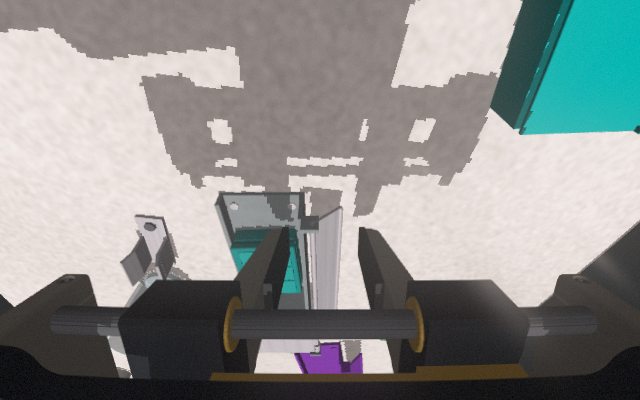

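View pics/side3.png

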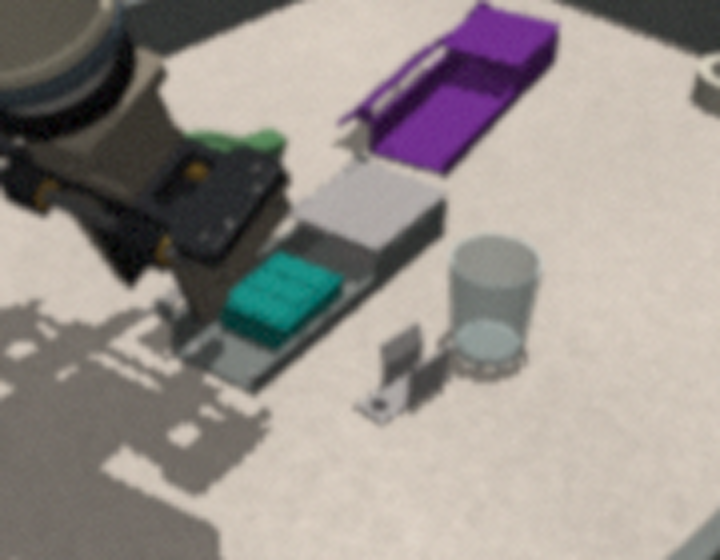

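Emit:
{"name": "carry_out", "arguments": {"targets": [{"x":0.2,"y":-0.4,"z":0.5,"wx":0.008,"wy":0,"wz":0,"grip":4.5},{"x":0.3,"y":0,"z":0.7,"wx":0,"wy":0,"wz":0,"grip":4.5},{"x":0.2,"y":0,"z":0.5,"wx":0,"wy":0,"wz":0,"grip":4.5}], "force": 25}}

```text
t: 5.3
tool_pos: [0.6084, 0.0789, 0.017]
orientation: [[-0.13, 0.99, 0.06], [0.905, 0.143, -0.401], [-0.405, 0.002, -0.914]]
ft_force: [-0.4, 0.2, 0.4]
opening: 0.484
```

```bash
python3 - <<'E'
from station import r
from h import *
im=r.get_image("wrist"); cv2.imwrite("pics/w4.png",im[150:350,180:440,::-1].repeat(3,0).repeat(3,1))
im=r.get_image("side"); cv2.imwrite("pics/side4.png",cv2.resize(im[150:290,240:420,::-1],None,fx=4,fy=4,interpolation=cv2.INTER_CUBIC))
s=r.sense(); rep(s,Q); need(s,(-98,35,9.5))
E
```

```text
t 5.4 tcp [-101.2   34.3   16.7] tip [-97.9  34.3   9.4] open mm 45.0 F [0.3 0.2 0.2]
[[-0.914, 0.002, 0.406], [0.002, 1.0, -0.0], [-0.406, 0.001, -0.914]]
shift cm [ 0.    0.07 -0.02] rot [-0.    -0.001 -0.002]
```

View pics/w4.png

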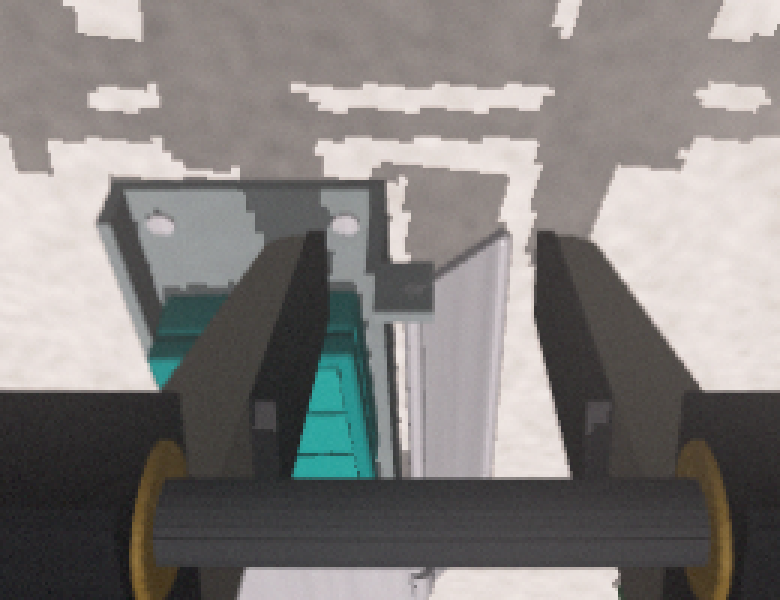

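View pics/side4.png

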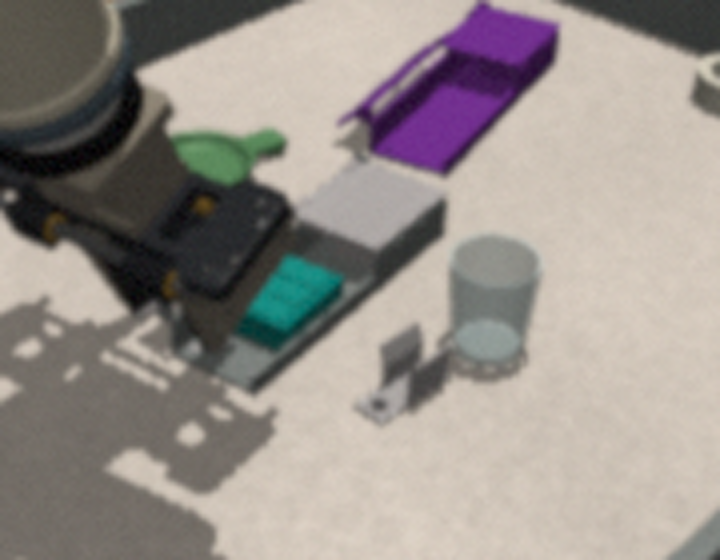

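Emit:
{"name": "carry_out", "arguments": {"targets": [{"x":0,"y":-0.2,"z":0,"wx":0,"wy":0,"wz":0,"grip":4.2},{"x":0,"y":-0.3,"z":0,"wx":0,"wy":0,"wz":0,"grip":3.8},{"x":0,"y":-0.3,"z":0,"wx":0,"wy":0,"wz":0,"grip":3.4},{"x":0,"y":-0.3,"z":0,"wx":0,"wy":0,"wz":0,"grip":3.4}], "force": 25}}

```text
t: 5.8
tool_pos: [0.6068, 0.0794, 0.0183]
orientation: [[-0.131, 0.988, 0.078], [0.906, 0.151, -0.395], [-0.402, 0.019, -0.915]]
ft_force: [9.3, -2.3, -5.2]
opening: 0.369
```

```bash
cat > look.py <<'E'
import sys
from station import r
from h import *
k=sys.argv[1]
rep(r.sense(),Q)
im=r.get_image("side"); cv2.imwrite(f"pics/side{k}.png",cv2.resize(im[150:290,240:420,::-1],None,fx=4,fy=4,interpolation=cv2.INTER_CUBIC))
if len(sys.argv)>2:
    im=r.get_image("wrist"); cv2.imwrite(f"pics/w{k}.png",im[150:350,180:440,::-1].repeat(3,0).repeat(3,1))
if len(sys.argv)>3:
    im=r.get_image("scene"); cv2.imwrite(f"pics/scene{k}.png",cv2.resize(im[150:290,260:440,::-1],None,fx=4,fy=4,interpolation=cv2.INTER_CUBIC))
rep(r.sense(),Q)
E
python3 look.py 5 w s
```

```text
t 5.8 tcp [-102.1   33.3   18.3] tip [-98.8  33.5  11. ] open mm 33.9 F [ 9.3 -2.3 -5.2]
[[-0.916, -0.006, 0.402], [0.002, 1.0, 0.02], [-0.402, 0.019, -0.915]]
t 5.95 tcp [-102.2   33.1   18.4] tip [-98.9  33.3  11.1] open mm 34.3 F [11.9 -1.7 -5.8]
[[-0.916, -0.006, 0.402], [0.002, 1.0, 0.019], [-0.402, 0.019, -0.915]]
```

View pics/w5.png

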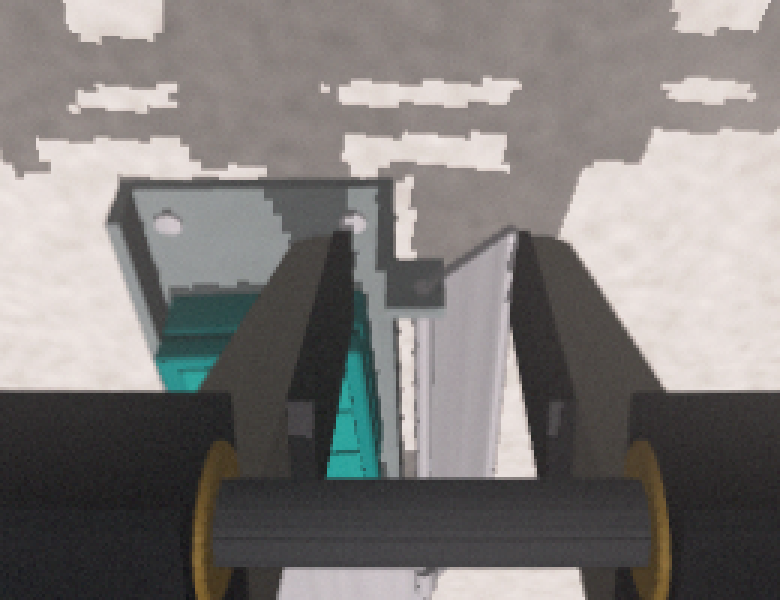

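View pics/side5.png

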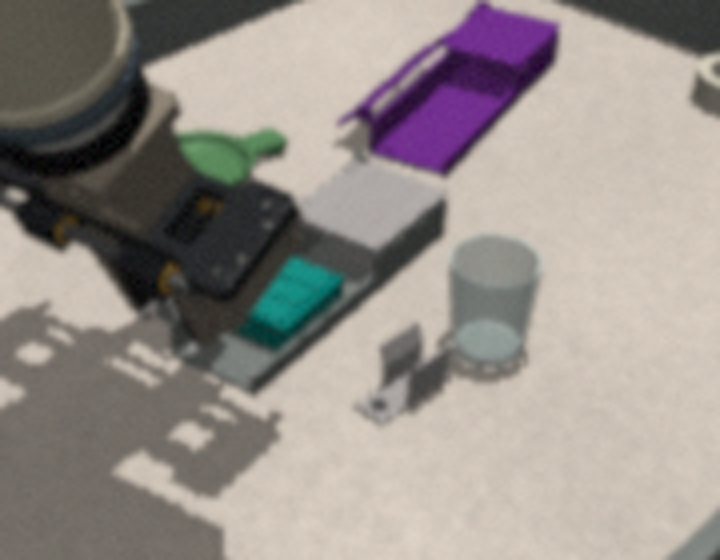

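View pics/scene5.png

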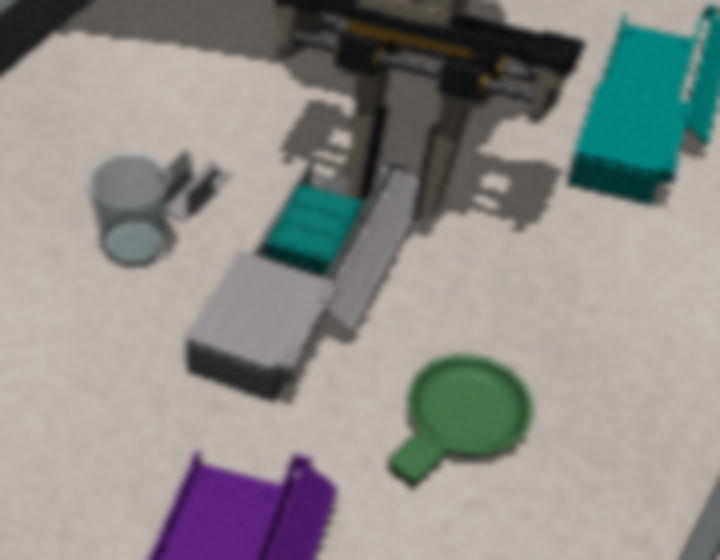

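The far fingertip is on the plate's edge (w5: 515,240) and the cover hasn't moved yet. Each row restarts from the measured pose, so the small commands don't build up any force. I'll push harder, with slight downward motion because the edge swings down as it's pressed.

Emit:
{"name": "carry_out", "arguments": {"targets": [{"x":0.05,"y":-0.6,"z":0.15,"wx":0,"wy":0,"wz":0,"grip":3.4},{"x":0.05,"y":-0.6,"z":0.15,"wx":0,"wy":0,"wz":0,"grip":3.4},{"x":0,"y":-0.6,"z":0,"wx":0,"wy":0,"wz":0,"grip":3.4}], "force": 25}}

```text
t: 6.25
tool_pos: [0.6016, 0.0797, 0.0176]
orientation: [[-0.13, 0.986, 0.102], [0.908, 0.16, -0.386], [-0.397, 0.042, -0.917]]
ft_force: [8.4, -0.2, -4.3]
opening: 0.371
```

```bash
python3 look.py 6 w
```

```text
t 6.25 tcp [-103.1   28.2   17.6] tip [-99.9  28.5  10.2] open mm 34.2 F [ 8.4 -0.2 -4.3]
[[-0.918, -0.015, 0.397], [0.003, 0.999, 0.045], [-0.397, 0.042, -0.917]]
t 6.35 tcp [-103.1   26.9   17.5] tip [-99.9  27.3  10.2] open mm 34.2 F [ 6.7 -0.  -3.9]
[[-0.918, -0.014, 0.397], [0.003, 0.999, 0.043], [-0.398, 0.04, -0.917]]
```

View pics/w6.png

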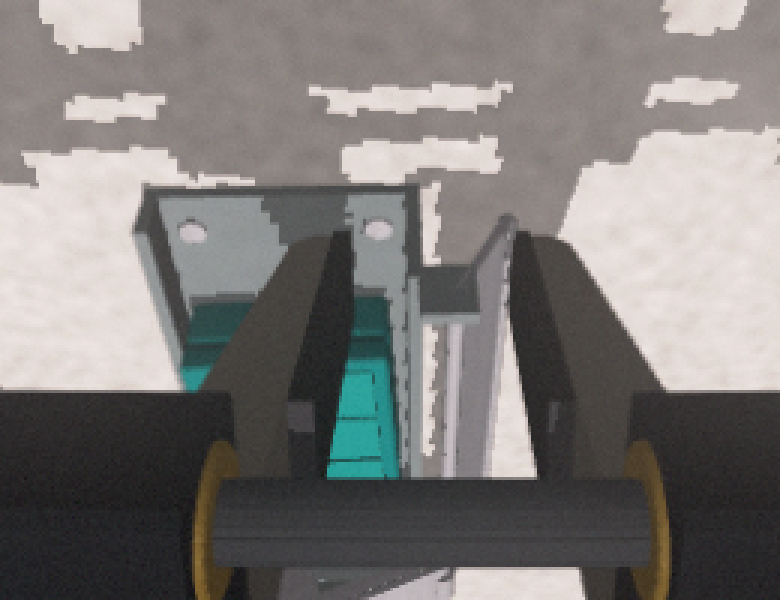

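View pics/side6.png

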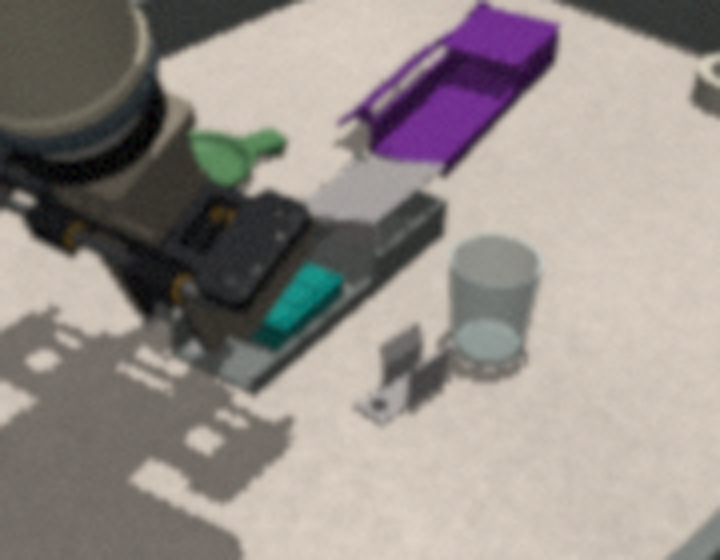

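The cover is opening (side6: its near edge has lifted). I'll keep pressing and correct the slight roll.

Emit:
{"name": "carry_out", "arguments": {"targets": [{"x":0,"y":-0.5,"z":0.05,"wx":0.04,"wy":-0.01,"wz":0,"grip":3.4},{"x":0,"y":-0.4,"z":0,"wx":0.02,"wy":0,"wz":0,"grip":3.4},{"x":0,"y":-0.4,"z":0,"wx":0.01,"wy":0,"wz":0,"grip":3.4}], "force": 25}}

```text
t: 6.65
tool_pos: [0.5929, 0.0794, 0.0187]
orientation: [[-0.129, 0.991, 0.042], [0.906, 0.135, -0.402], [-0.404, -0.014, -0.915]]
ft_force: [5.1, -0.3, -0.7]
opening: 0.371
```

```bash
python3 look.py 7 w s
```

```text
t 6.65 tcp [-104.    19.6   18.7] tip [-100.8   19.4   11.4] open mm 34.1 F [ 5.1 -0.3 -0.7]
[[-0.915, 0.011, 0.404], [0.004, 1.0, -0.017], [-0.404, -0.014, -0.915]]
t 6.8 tcp [-103.9   19.    18.7] tip [-100.7   18.9   11.4] open mm 34.1 F [ 4.2  1.4 -0.3]
[[-0.915, 0.011, 0.404], [0.004, 1.0, -0.017], [-0.404, -0.014, -0.915]]
```

View pics/w7.png

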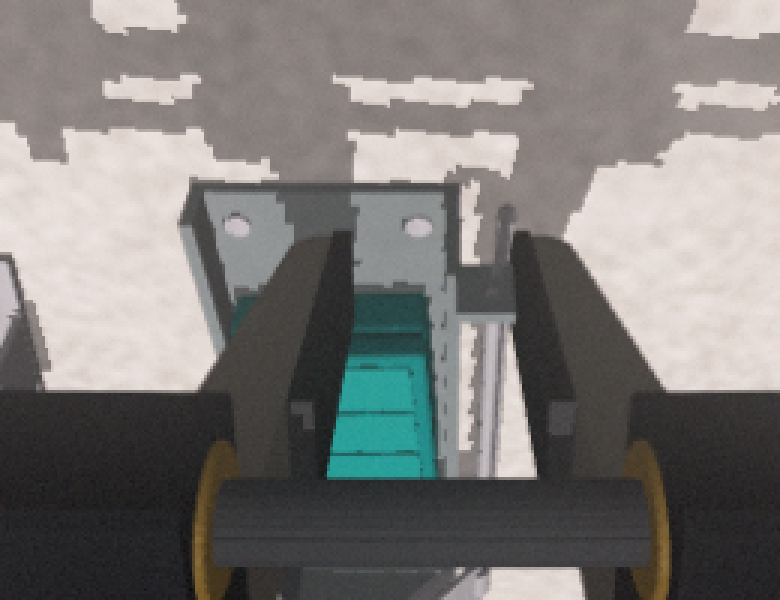

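View pics/side7.png

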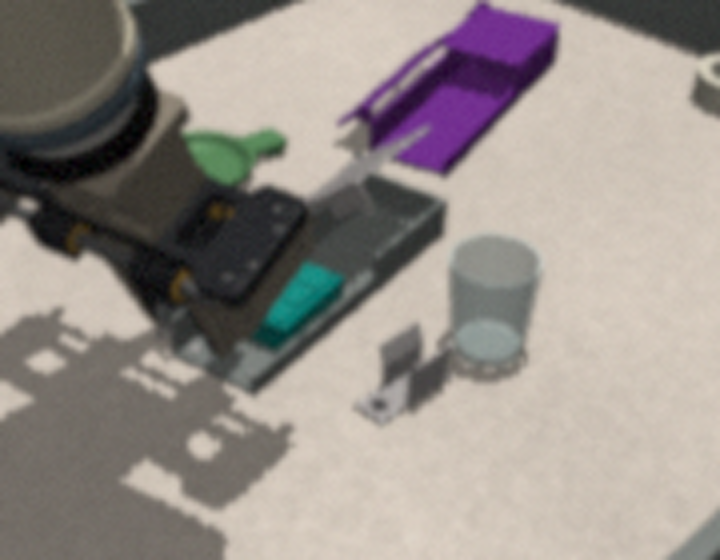

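View pics/scene7.png

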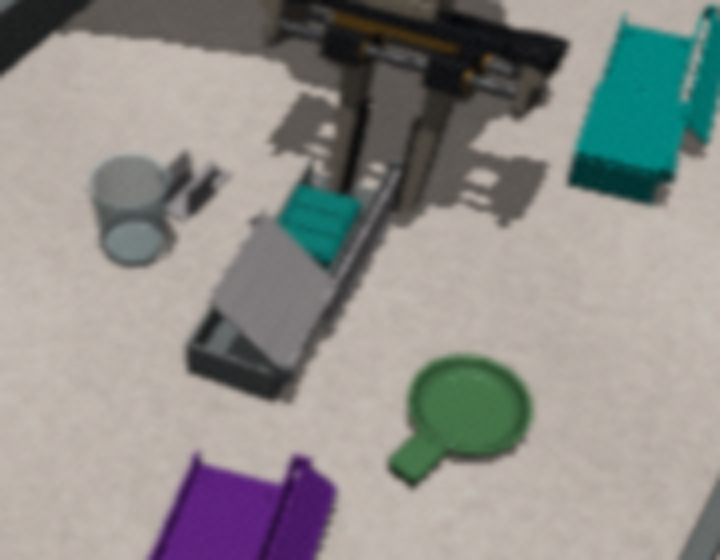

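The cover is nearly fully open, at about 5 N. In w7 the near finger is behind the case and the plate is almost upright. Now I'll push along tray +x and keep a small bias on the plate.

Emit:
{"name": "carry_out", "arguments": {"targets": [{"x":-0.3,"y":-0.12,"z":0.3,"wx":0,"wy":0,"wz":0,"grip":3.4},{"x":-0.6,"y":-0.12,"z":0.32,"wx":0,"wy":0,"wz":0,"grip":3.4},{"x":-0.73,"y":-0.12,"z":0.32,"wx":0,"wy":0,"wz":0,"grip":3.4},{"x":-0.73,"y":-0.12,"z":0.32,"wx":0,"wy":0,"wz":0,"grip":3.4}], "force": 25}}

```text
t: 7.2
tool_pos: [0.5945, 0.0545, 0.0179]
orientation: [[-0.129, 0.99, 0.051], [0.907, 0.138, -0.397], [-0.4, -0.005, -0.916]]
ft_force: [3.9, 3.1, 0.8]
opening: 0.372
```

```bash
python3 look.py 8 w
```

```text
t 7.2 tcp [-79.2  17.5  17.9] tip [-76.   17.5  10.6] open mm 34.2 F [3.9 3.1 0.8]
[[-0.916, 0.007, 0.4], [0.004, 1.0, -0.008], [-0.4, -0.005, -0.916]]
t 7.3 tcp [-78.2  17.1  18.1] tip [-74.9  17.   10.8] open mm 34.1 F [ 6.  -1.   1.3]
[[-0.916, 0.008, 0.401], [0.005, 1.0, -0.009], [-0.401, -0.006, -0.916]]
```

View pics/w8.png

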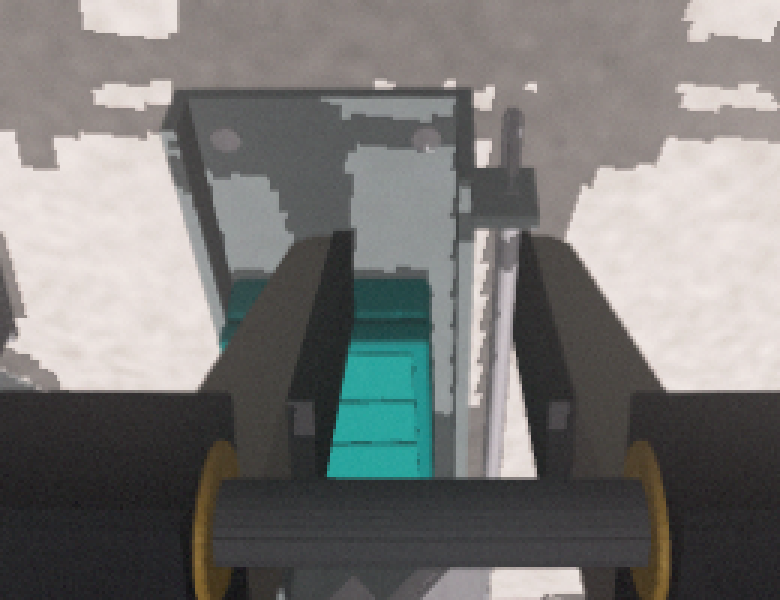

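View pics/side8.png

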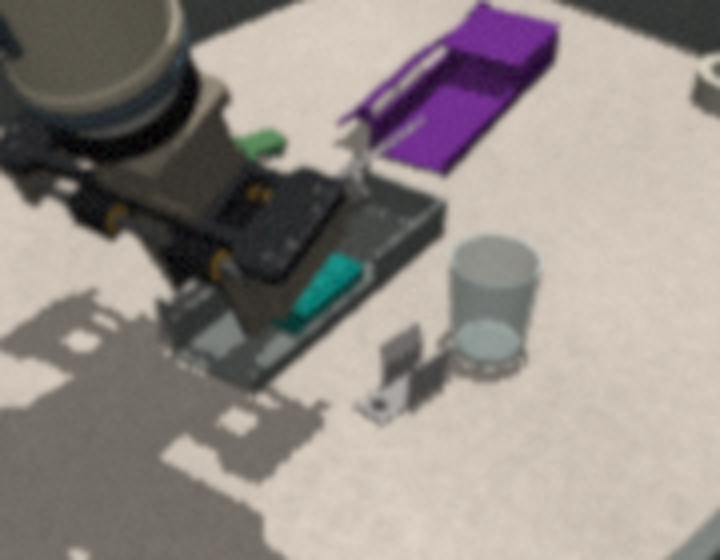

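Emit:
{"name": "carry_out", "arguments": {"targets": [{"x":-0.7,"y":-0.1,"z":0.32,"wx":0,"wy":0,"wz":0,"grip":3.4},{"x":-0.7,"y":-0.1,"z":0.32,"wx":0,"wy":0,"wz":0,"grip":3.4},{"x":-0.7,"y":-0.1,"z":0.32,"wx":0,"wy":0,"wz":0,"grip":3.4},{"x":-0.7,"y":-0.1,"z":0.32,"wx":0,"wy":0,"wz":0,"grip":3.4},{"x":-0.7,"y":-0.1,"z":0.32,"wx":0,"wy":0,"wz":0,"grip":3.4}], "force": 25}}

```text
t: 7.8
tool_pos: [0.5989, 0.0179, 0.019]
orientation: [[-0.128, 0.99, 0.06], [0.909, 0.141, -0.392], [-0.397, 0.004, -0.918]]
ft_force: [4.6, 4.5, 1.2]
opening: 0.375
```

```bash
python3 look.py 9 w s
```

```text
t 7.8 tcp [-42.3  16.5  19. ] tip [-39.2  16.5  11.7] open mm 34.5 F [4.6 4.5 1.2]
[[-0.918, 0.005, 0.397], [0.006, 1.0, 0.002], [-0.397, 0.004, -0.918]]
t 7.95 tcp [-41.6  16.5  19.2] tip [-38.4  16.5  11.8] open mm 33.7 F [ 6.4 -0.7 -0. ]
[[-0.917, 0.005, 0.398], [0.006, 1.0, 0.002], [-0.398, 0.004, -0.917]]
```

View pics/w9.png

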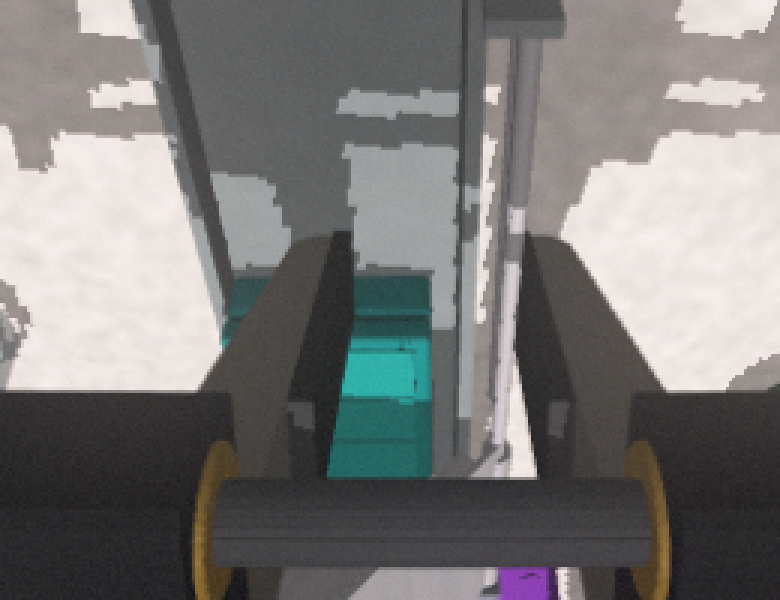

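View pics/side9.png

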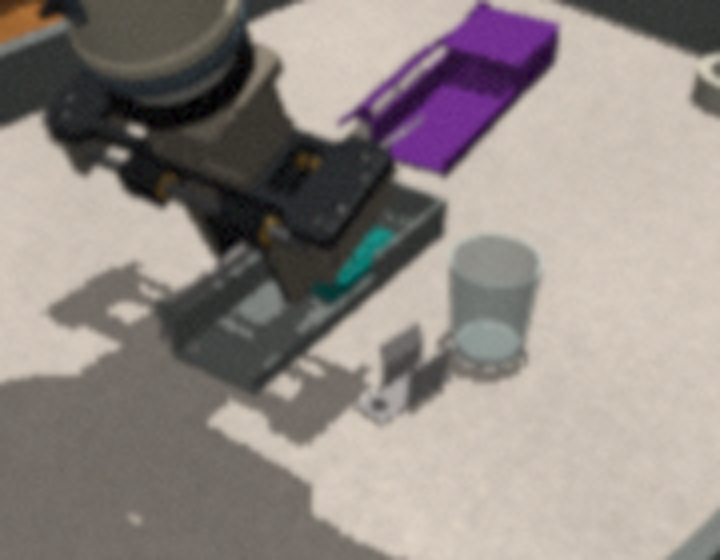

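View pics/scene9.png

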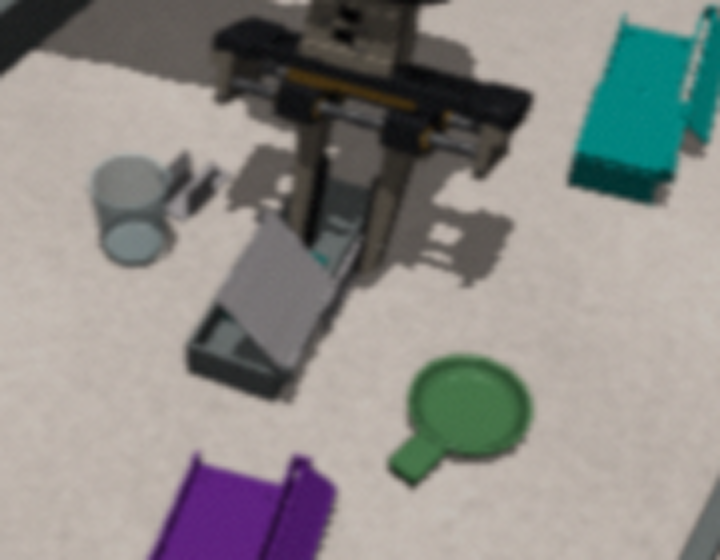

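Emit:
{"name": "carry_out", "arguments": {"targets": [{"x":-0.6,"y":-0.1,"z":0.36,"wx":0,"wy":-0.005,"wz":0,"grip":3.4},{"x":-0.6,"y":-0.1,"z":0.36,"wx":0,"wy":-0.005,"wz":0,"grip":3.4},{"x":-0.6,"y":-0.1,"z":0.33,"wx":0,"wy":0,"wz":0,"grip":3.4},{"x":-0.4,"y":-0.1,"z":0.18,"wx":0,"wy":0,"wz":0,"grip":3.4}], "force": 25}}

```text
t: 8.35
tool_pos: [0.6025, -0.0055, 0.0184]
orientation: [[-0.126, 0.99, 0.07], [0.906, 0.144, -0.398], [-0.404, 0.013, -0.915]]
ft_force: [4.0, 4.0, 1.4]
opening: 0.37
```

```bash
python3 look.py 10 w s
```

```text
t 8.35 tcp [-18.7  16.7  18.4] tip [-15.5  16.8  11.1] open mm 34.1 F [4.  4.  1.4]
[[-0.915, 0.002, 0.404], [0.007, 1.0, 0.011], [-0.404, 0.013, -0.915]]
t 8.5 tcp [-18.3  16.6  18.5] tip [-15.1  16.7  11.2] open mm 34.4 F [4.4 0.  1. ]
[[-0.914, 0.002, 0.405], [0.007, 1.0, 0.011], [-0.405, 0.013, -0.914]]
```

View pics/w10.png

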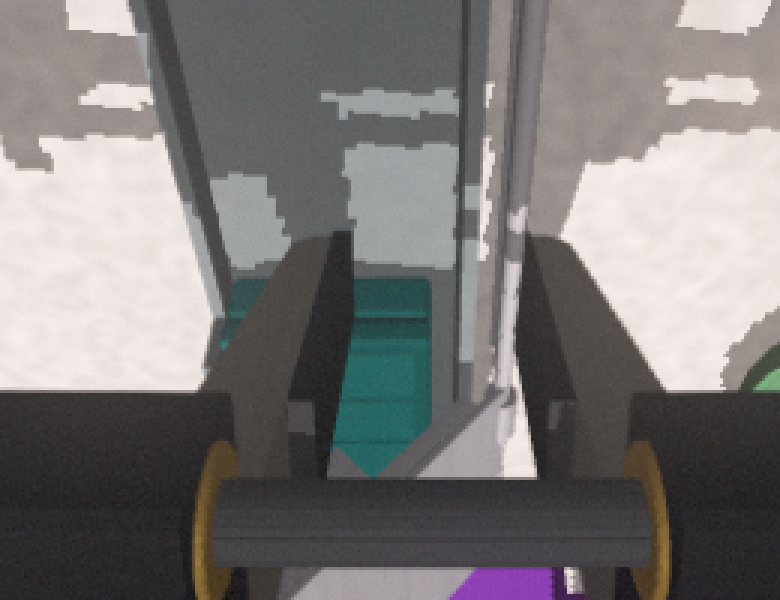

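View pics/side10.png

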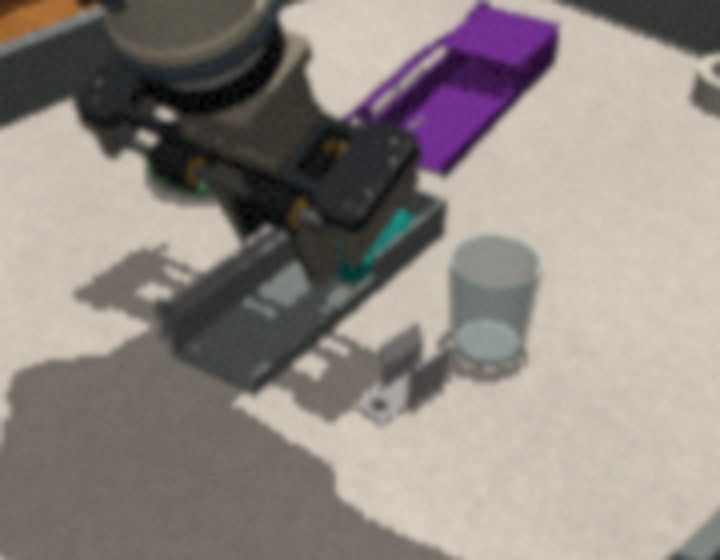

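View pics/scene10.png

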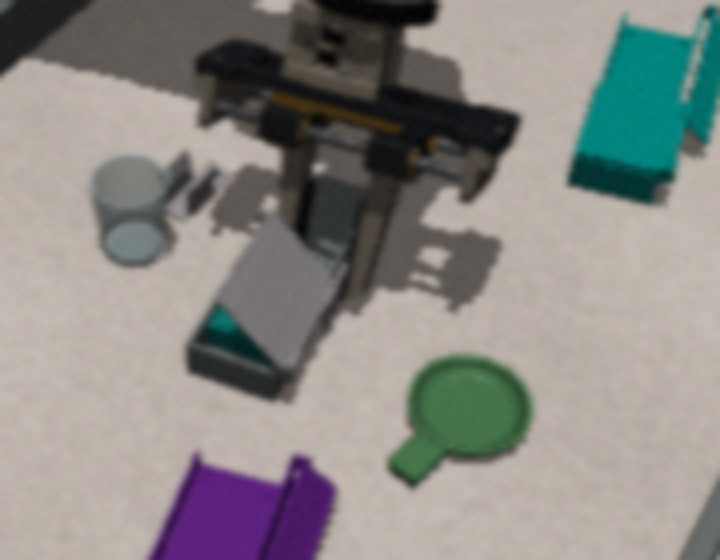

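Emit:
{"name": "carry_out", "arguments": {"targets": [{"x":-0.5,"y":-0.12,"z":0.24,"wx":0.01,"wy":0,"wz":0,"grip":3.4},{"x":-0.5,"y":-0.12,"z":0.24,"wx":0,"wy":0,"wz":0,"grip":3.4},{"x":-0.4,"y":-0.1,"z":0.18,"wx":0,"wy":0,"wz":0,"grip":3.4}], "force": 25}}

```text
t: 8.8
tool_pos: [0.6043, -0.019, 0.0191]
orientation: [[-0.126, 0.99, 0.066], [0.907, 0.142, -0.397], [-0.402, 0.01, -0.916]]
ft_force: [4.7, 4.8, 1.3]
opening: 0.369
```

```bash
python3 look.py 11 w s
```

```text
t 8.8 tcp [-5.1 16.5 19.1] tip [-1.9 16.6 11.8] open mm 33.9 F [4.7 4.8 1.3]
[[-0.916, 0.004, 0.402], [0.008, 1.0, 0.008], [-0.402, 0.01, -0.916]]
t 8.95 tcp [-4.7 16.5 19.2] tip [-1.5 16.6 11.8] open mm 34.4 F [6.6 1.3 0. ]
[[-0.915, 0.004, 0.403], [0.008, 1.0, 0.008], [-0.403, 0.01, -0.915]]
```

View pics/w11.png

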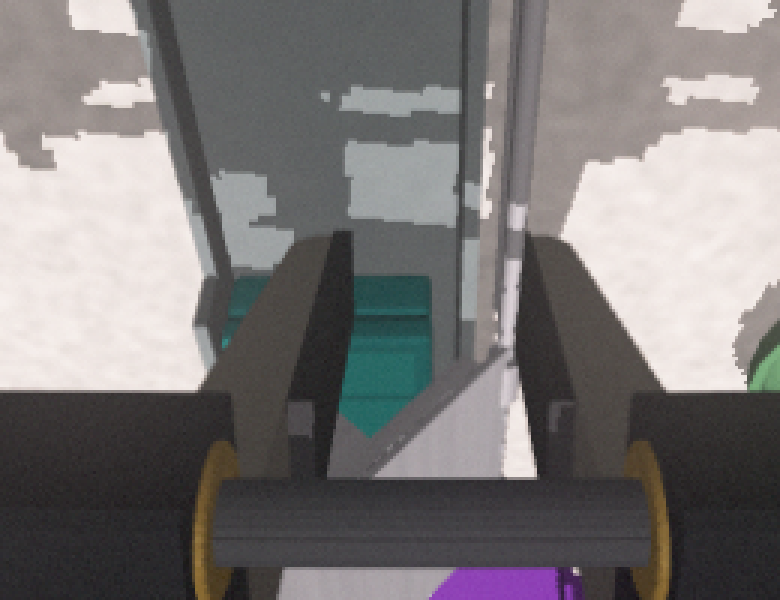

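View pics/scene11.png

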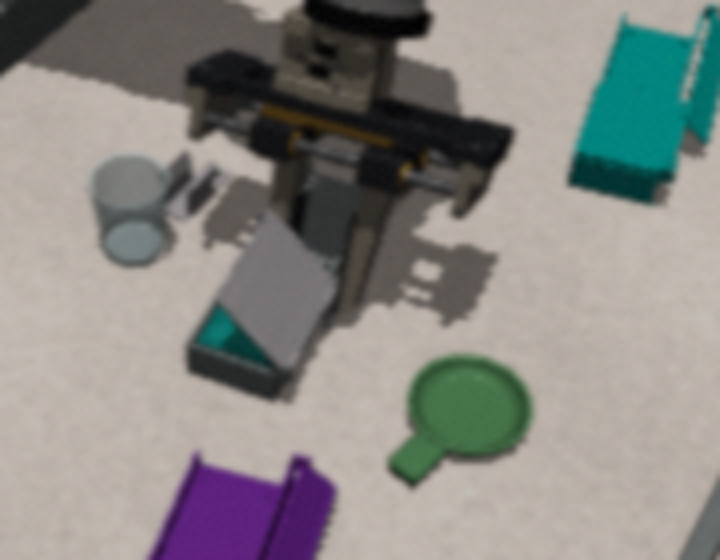

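View pics/side11.png

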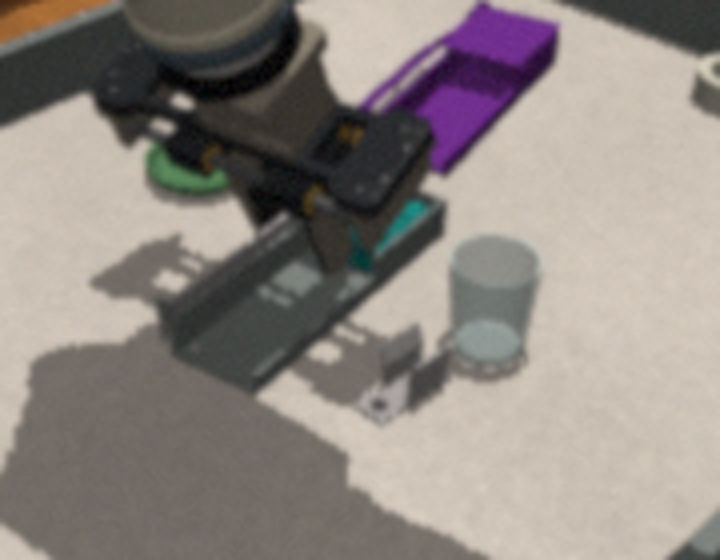

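In w11 the case's rear edge is already past the start of the high wall (205,280). My estimate of the centre is x ≈ 37.6. A further 2–3 mm gives margin.

Emit:
{"name": "carry_out", "arguments": {"targets": [{"x":-0.28,"y":-0.12,"z":0.14,"wx":0,"wy":0,"wz":0,"grip":3.4},{"x":0,"y":-0.1,"z":0,"wx":0,"wy":0,"wz":0,"grip":3.4}], "force": 25}}

```text
t: 9.15
tool_pos: [0.6045, -0.0214, 0.0194]
orientation: [[-0.126, 0.99, 0.07], [0.907, 0.143, -0.396], [-0.401, 0.014, -0.916]]
ft_force: [7.7, -2.0, -1.2]
opening: 0.373
```

```bash
python3 look.py 12 w; python3 - <<'E'
from station import r
from h import *
c=r.get_calibration("wrist")
for n,L in [('x=0 near z13/z26',[(0,-29,13),(0,-29,26),(0,29,26)]),('case rear at x8',[(8,23,3),(8,23,23),(8,-23,23)]),('case rear at x3',[(3,23,3),(3,23,23)])]:
    u=proj(c,world(Q,L)); print(n,((u-[180,150])*3).round().tolist())
E
```

```text
t 9.15 tcp [-2.6 16.4 19.4] tip [ 0.6 16.5 12.1] open mm 34.3 F [ 7.7 -2.  -1.2]
[[-0.916, 0.002, 0.402], [0.008, 1.0, 0.012], [-0.401, 0.014, -0.916]]
t 9.25 tcp [-2.6 16.4 19.4] tip [ 0.7 16.5 12.1] open mm 34.0 F [ 6.3 -0.1 -1.8]
[[-0.916, 0.002, 0.402], [0.008, 1.0, 0.012], [-0.402, 0.014, -0.916]]
x=0 near z13/z26 [[217.0, 275.0], [206.0, 324.0], [488.0, 321.0]]
case rear at x8 [[455.0, 263.0], [458.0, 333.0], [243.0, 335.0]]
case rear at x3 [[455.0, 248.0], [458.0, 319.0]]
```

View pics/w12.png

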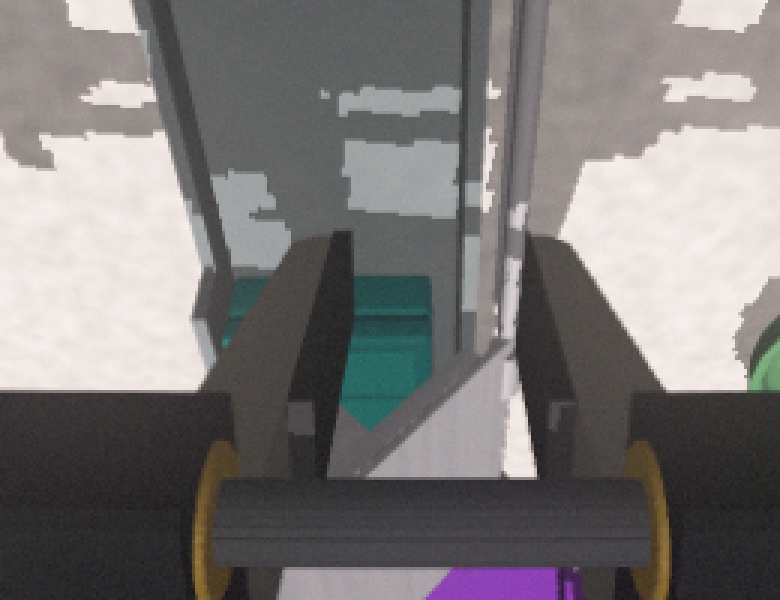

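The case is under the cover. I estimate its rear edge at x ≈ 10–12, and there's no force from the end wall. Next I back the fingers out while still holding the plate, then release it.

Emit:
{"name": "carry_out", "arguments": {"targets": [{"x":0.5,"y":-0.1,"z":-0.22,"wx":0.01,"wy":0,"wz":0,"grip":3.4},{"x":0.7,"y":-0.1,"z":-0.31,"wx":0,"wy":0,"wz":0,"grip":3.4},{"x":0.7,"y":-0.1,"z":-0.31,"wx":0,"wy":0,"wz":0,"grip":3.4},{"x":0.7,"y":-0.1,"z":-0.31,"wx":0,"wy":0,"wz":0,"grip":3.4},{"x":0.7,"y":-0.1,"z":-0.31,"wx":0,"wy":0,"wz":0,"grip":3.4},{"x":0.5,"y":-0.1,"z":-0.22,"wx":0,"wy":0,"wz":0,"grip":3.4}], "force": 25}}

```text
t: 9.85
tool_pos: [0.5985, 0.0178, 0.0216]
orientation: [[-0.125, 0.99, 0.07], [0.905, 0.143, -0.4], [-0.406, 0.013, -0.914]]
ft_force: [7.6, -3.6, -1.4]
opening: 0.37
```

```bash
python3 look.py 13 w s
```

```text
t 9.85 tcp [-42.3  16.2  21.6] tip [-39.1  16.3  14.3] open mm 34.0 F [ 7.6 -3.6 -1.4]
[[-0.914, 0.003, 0.406], [0.008, 1.0, 0.011], [-0.406, 0.013, -0.914]]
t 10.0 tcp [-42.8  16.2  21.6] tip [-39.6  16.3  14.3] open mm 34.4 F [5.7 1.1 1.7]
[[-0.914, 0.003, 0.405], [0.008, 1.0, 0.011], [-0.405, 0.014, -0.914]]
```

View pics/w13.png

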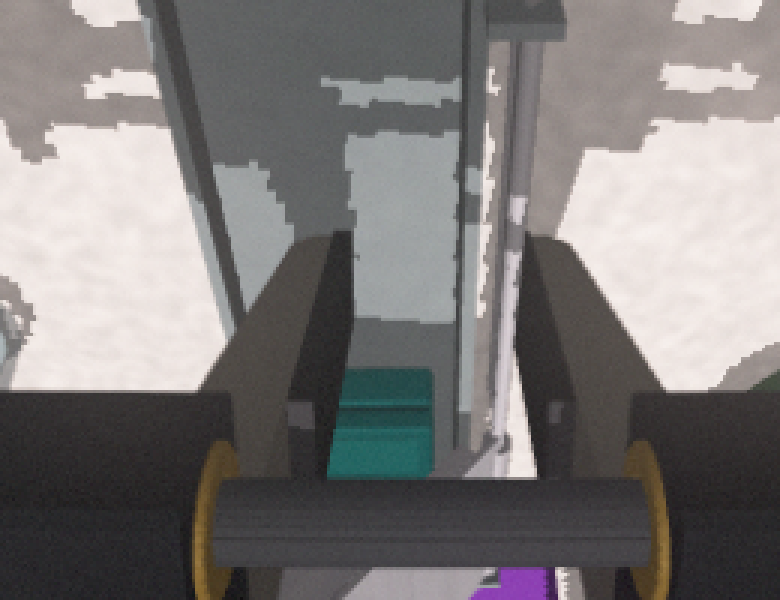

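View pics/side13.png

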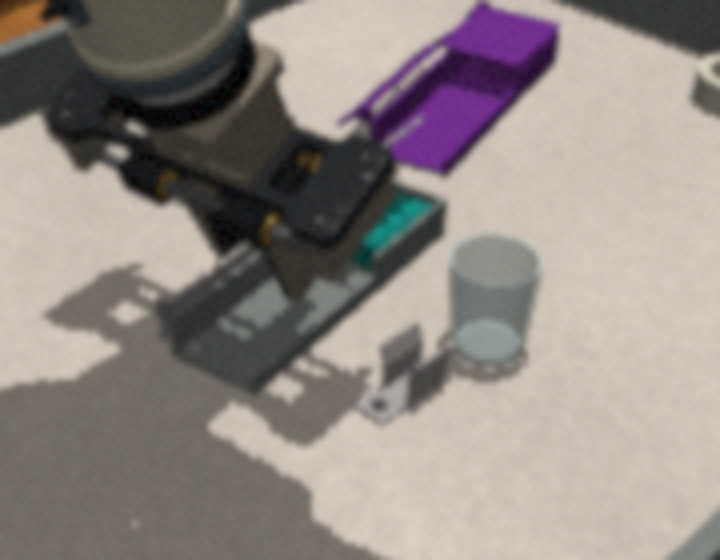

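```bash
python3 - <<'E'
from station import r
from h import *
c=r.get_calibration("wrist")
u=(np.array([[432,370],[352,370],[432,408],[432,428]])/3+[180,150])
for z in (.003,.023): print(z,[to_tray(Q,w).round(1).tolist() for w in ray_at_z(c,u,z)])
print(((proj(c,world(Q,[(0,35,30),(-115,29,26)]))-[180,150])*3).round())
E
```

```text
0.003 [[13.8, 17.6, 3.0], [13.4, -3.9, 3.0], [32.4, 17.6, 3.0], [43.0, 17.5, 3.0]]
0.023 [[-15.6, 17.3, 23.0], [-15.9, -1.0, 23.0], [0.2, 17.3, 23.0], [9.3, 17.3, 23.0]]
[[508. 433.]
 [510.   2.]]
```

The case's rear edge is at x ≈ 9–14 mm, so its centre is about 41, which is in range. I'll release the plate gradually, then lift.

Emit:
{"name": "carry_out", "arguments": {"targets": [{"x":0,"y":0.3,"z":0,"wx":0,"wy":0,"wz":0,"grip":3.6},{"x":0,"y":0.4,"z":0,"wx":0,"wy":0,"wz":0,"grip":3.9},{"x":0,"y":0.4,"z":0,"wx":0,"wy":0,"wz":0,"grip":4.3},{"x":0,"y":0.4,"z":0,"wx":0,"wy":0,"wz":0,"grip":4.7},{"x":0,"y":0.3,"z":0,"wx":0,"wy":0,"wz":0,"grip":4.7}], "force": 25}}

```text
t: 10.5
tool_pos: [0.6143, 0.0201, 0.0214]
orientation: [[-0.126, 0.99, 0.064], [0.905, 0.141, -0.402], [-0.407, 0.008, -0.913]]
ft_force: [-0.3, 0.4, 0.4]
opening: 0.507
```

```bash
python3 look.py 14 w s
```

```text
t 10.5 tcp [-42.3  32.1  21.4] tip [-39.   32.1  14.1] open mm 46.7 F [-0.3  0.4  0.4]
[[-0.913, 0.005, 0.407], [0.007, 1.0, 0.005], [-0.407, 0.008, -0.913]]
t 10.65 tcp [-42.3  32.2  21.5] tip [-39.   32.3  14.2] open mm 47.1 F [-0.1  0.2  0.3]
[[-0.913, 0.004, 0.407], [0.007, 1.0, 0.006], [-0.407, 0.008, -0.913]]
```

View pics/w14.png

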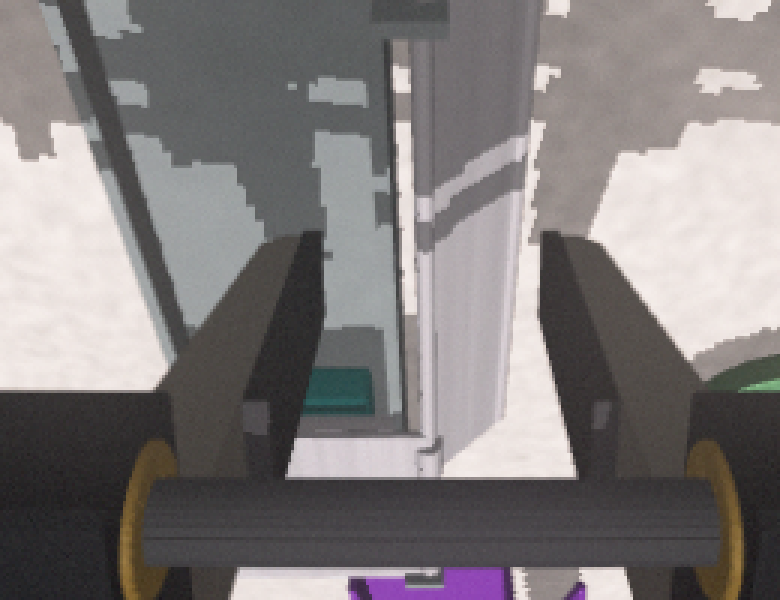

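View pics/side14.png

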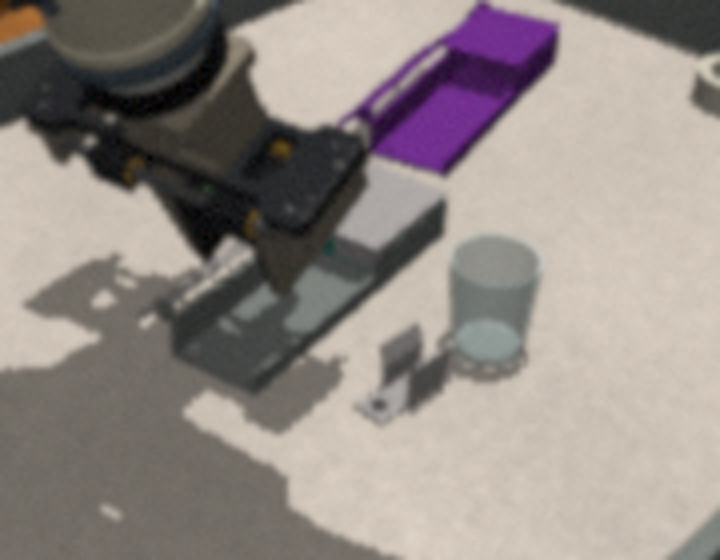

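The plate has sprung back free of the finger, the cover is flat shut, and the force is near zero. I'll lift along the tool's back direction.

Emit:
{"name": "carry_out", "arguments": {"targets": [{"x":0,"y":0,"z":-1.0,"wx":0,"wy":0,"wz":0,"grip":4.7},{"x":0,"y":0,"z":-2.0,"wx":0,"wy":0,"wz":0,"grip":4.7},{"x":0,"y":0,"z":-3.0,"wx":0,"wy":0,"wz":0,"grip":4.7},{"x":0,"y":0,"z":-4.0,"wx":0,"wy":0,"wz":0,"grip":4.7},{"x":0,"y":0,"z":-4.0,"wx":0,"wy":0,"wz":0,"grip":4.7},{"x":0,"y":0,"z":-4.0,"wx":0,"wy":0,"wz":0,"grip":4.7},{"x":0,"y":0,"z":-3.0,"wx":0,"wy":0,"wz":0,"grip":4.7},{"x":0,"y":0,"z":0,"wx":0,"wy":0,"wz":0,"grip":4.7}]}}

```text
t: 11.45
tool_pos: [0.5963, 0.1084, 0.2225]
orientation: [[-0.127, 0.99, 0.058], [0.906, 0.14, -0.401], [-0.405, 0.001, -0.914]]
ft_force: [0.1, -0.7, 0.0]
opening: 0.512
```

```bash
python3 look.py 15 w s; python3 - <<'E'
from station import r
import numpy as np
from h import *
for n in ["beaker","bedpan_clip","spoon_rest","case_mid","cover_corner"]:
    for c in ["scene","side","wrist"]:
        for d in r.spot_point(n,c)[:2]: print(n,c,round(d["score"],2),np.round(d["location"],4),to_tray(Q,d["location"]).round(0))
im=r.get_image("wrist"); cv2.imwrite("pics/w16.png",im[:,:,::-1])
E
```

```text
t 11.45 tcp [-132.3   27.1  222.5] tip [-129.1   27.1  215.2] open mm 47.1 F [ 0.1 -0.7  0. ]
[[-0.914, 0.006, 0.405], [0.006, 1.0, -0.001], [-0.405, 0.001, -0.914]]
t 11.6 tcp [-130.1   24.7  217.4] tip [-126.9   24.6  210.1] open mm 47.2 F [-0.2 -1.  -0.9]
[[-0.914, 0.007, 0.407], [0.004, 1.0, -0.008], [-0.407, -0.006, -0.914]]
beaker scene 0.97 [ 0.4843 -0.0411 -0.0016] [  -1. -105.   -2.]
beaker side 0.64 [ 0.4783 -0.0371  0.0018] [  -5. -111.    2.]
beaker wrist 0.85 [ 4.83e-01 -3.56e-02 -4.00e-04] [  -6. -106.   -0.]
bedpan_clip scene 0.73 [ 0.4848  0.0304 -0.0032] [-71. -95.  -3.]
bedpan_clip side 0.85 [0.4821 0.0291 0.0006] [-70. -97.   1.]
bedpan_clip side 0.68 [0.6117 0.0272 0.0334] [-50.  31.  33.]
bedpan_clip wrist 0.73 [0.4837 0.0213 0.0018] [-62. -97.   2.]
bedpan_clip wrist 0.61 [ 0.558  -0.0271  0.032 ] [ -4. -30.  32.]
spoon_rest scene 0.97 [ 0.7254 -0.0482 -0.0037] [ 41. 132.  -4.]
spoon_rest side 0.7 [ 0.7266 -0.0458  0.0028] [ 39. 134.   3.]
spoon_rest side 0.61 [ 0.5288 -0.3843  0.0018] [ 345. -111.    2.]
spoon_rest wrist 0.59 [0.6286 0.0323 0.0121] [-52.  48.  12.]
spoon_rest wrist 0.58 [ 7.197e-01 -4.510e-02 -3.000e-04] [ 38. 127.  -0.]
case_mid side 0.33 [ 0.5272 -0.3883  0.0015] [ 349. -113.    2.]
case_mid wrist 0.46 [0.6284 0.0305 0.0144] [-51.  48.  14.]
case_mid wrist 0.36 [ 0.4842  0.0233 -0.0012] [-64. -96.  -1.]
cover_corner scene 0.83 [ 0.5596 -0.0305  0.0301] [ -0. -29.  30.]
cover_corner scene 0.7 [ 0.6417 -0.2703  0.033 ] [249.  17.  33.]
cover_corner side 0.89 [ 0.642  -0.2712  0.0294] [250.  17.  29.]
cover_corner side 0.88 [ 0.5575 -0.0296  0.0302] [ -1. -31.  30.]
cover_corner wrist 0.89 [ 0.5572 -0.0277  0.0328] [ -3. -31.  33.]
cover_corner wrist 0.81 [ 0.6392 -0.2674  0.0322] [246.  15.  32.]
```

View pics/w16.png

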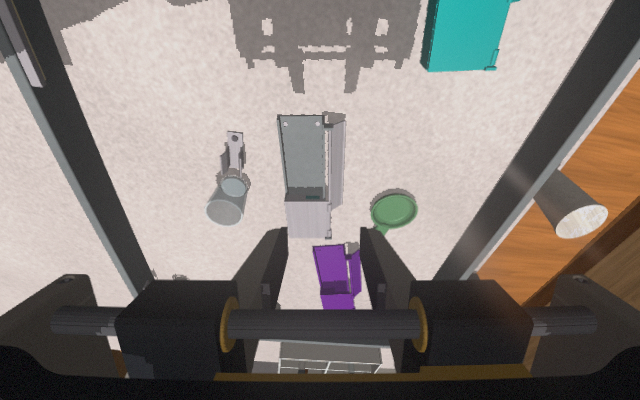

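View pics/side15.png

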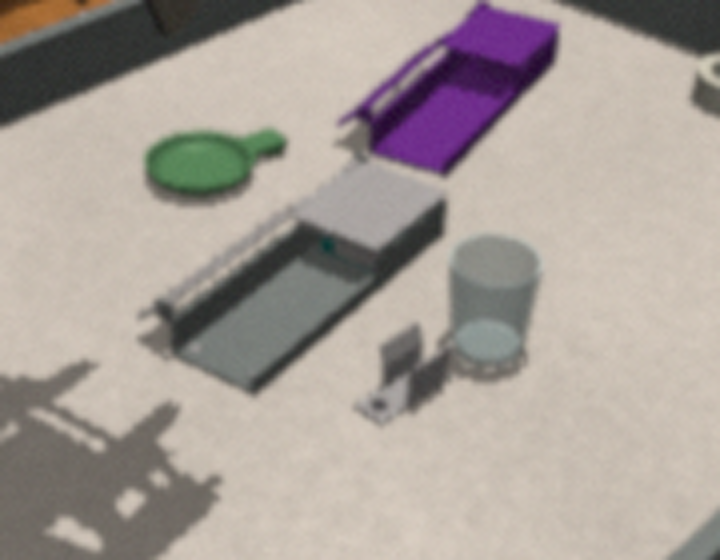

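View pics/scene15.png

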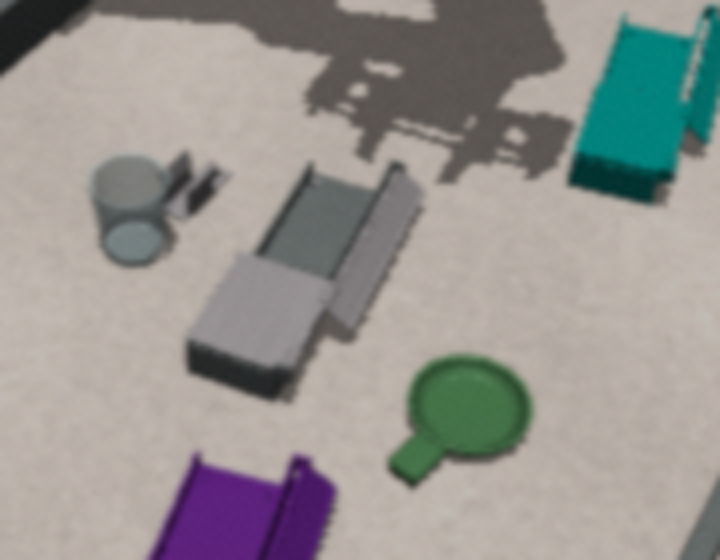

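The cover is fully shut (corner at z ≈ 30 mm). Only a sliver of the case shows beneath the short far lip, and the channel in front is empty. The beaker, clip and spoon rest haven't moved, and nothing is touching the robot.

```bash
python3 -c "
from station import r
print(r.hand_in()); print(r.sense()['t'])"
```

```text
the job is handed in; nothing more can be done
None
the job is handed in; nothing more can be done
```

The pill case is under the tray's cover and the cover is shut. I handed the job in at about 12.5 s of the 43 s allowed.

I leaned the hand back about 24°. The far finger pressed the finger plate until the cover was nearly fully open, at about 4–7 N. The near finger pushed the case flat along the channel until it was under the cover. I then backed the near finger out with the plate still held, released the plate slowly, and lifted away.

**Last checks**
- **Case:** just before the cover closed, I estimated its rear edge at tray x ≈ 9–14 mm and its centre at about 41 mm. The allowed range is 33–45 mm. The bottom and top edges in the picture disagreed by about 4 mm, but both fit the range.
- **Cover:** its free corner reads z ≈ 30–33 mm in all three cameras, which is shut. The plate has sprung back out, and only a sliver of teal shows under the short lip.
- **Other things:** the beaker, bedpan clip and spoon rest read within about 1 cm of where they started, and I saw no change in the pictures. I did not re-measure the more distant items, but the arm never came near them.
- **Robot:** it was touching nothing, with forces at about zero. The highest wrist force I read was about 13 N.

**What went differently:** the first press on the plate (about 12 N, mostly friction) did not open the cover, so I pushed further and the second press opened it. After the cover shut, the network's `case_mid` results were low-score false hits, because the case is hidden. The case's final position therefore rests on the measurements made before the cover closed and on the sliver still visible.

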